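Load the belt embosser's stamp magazine and set it running

ROBOT

A 6-joint arm with a two-finger parallel gripper is mounted at the origin on the work surface. World frame = base frame: x ahead of the robot, y to its left, z up, the work surface at z = 0. Lengths are in mm, angles in degrees, forces in N, time in s.
With the tool pointing down it reaches from about 275 to 825 mm from the base axis. Payload 4.9 kg.
Tool frame: the origin (TCP) lies at the very end of the fingers, on their centre line; the grasp point (between the pads) lies 19 mm behind it (ctrl.grip_depth is the distance from the TCP to the grasp point, in mm); z points along the fingers, y is the line along which they close (so a half turn about z gives the same grasp; the last joint's range is limited). The gripper opens to 85 mm and grips with 20 to 120 N. Pads are 22 mm wide; open, the fingers measure 114 mm over their backs; the gripper's body (76 mm by 85 mm) begins 54 mm behind the grasp point. The pads swing forward as they close: fully open they stand 13 mm farther back than shut.
Start: joints at [58.774, 18.69, -11.035, 60.275, 0, 82.311], TCP at [219.635, 504.261, 231.281] pointing down, gripper open.
Joint ranges: [-152.03, 152.03], [-55.5, 102.48], [-74.3, 77.21], [-110.64, 120.58], [-84.22, 78.4], [-180, 180]. Speed limits (degrees/s): [147.25, 147.25, 180, 180, 180, 180].

INTERFACE

Orientations are given as a 3x3 rotation matrix whose columns are the frame's x, y, z axes.
In Python, from bench import monitor, grab_frame, camera_params, ctrl gives the robot as it stands.
- The arm moves only by the tool send_rows, never from a script. Its argument "moves" is a list of rows, each a list of 3 entries, a list of its own where there are three numbers: the opening, from -1 (shut) to 1 (fully open), then the shift along the tool's x, y, z in m, then the turn about the tool's z in rad. A call has 1 to 10 rows; each row is the pose to reach, as a shift and turn from the pose commanded when the call began, along the tool's axes at that moment; what a row does not reach only later rows make up. A row lasts 1/8 s, in which the tool goes at most 62.5 mm and 10.7 degrees, less where a joint would pass 70% of its speed; a pose out of reach is approached as far as the arm can. A call with a gripper value outside its range is refused whole. The fingers move at their own pace and stop on an object; "force" is the grip in N (left out, the last holds). Time passes only in rows, so rows that repeat a pose let the fingers close. It gives the time, the measured TCP pose, the force, the opening and the grip force at its end, in the units of the state.
- monitor.state(): the state, without advancing time (a new reading comes with each control period).
- grab_frame(name): name is "scene" or "top"; returns the picture (384x512x3 uint8, blue, green, red); there is no depth.
- camera_params(name): a dict with "fx", "fy", "cx", "cy" (pixels), "R" (3x3) and "t" (3): a world point X has camera coordinates R X + t. Camera axes: x right, y down, z forward; pixel columns grow to the right and rows downward; lengths in mm; the calibration is good to about 2 mm. A picture is of the moment at which its call begins. camera_params takes no time and is no camera call.
- ctrl.hand_in(): hands the job in; it is judged then, once.
The state is a dict: "clock": time; "q": joint angles; "joint_velocities": joint speeds; "tau": joint torques, N m; "position": TCP position; "tcp_rot": TCP orientation; "ft_force": force on the tool from outside, world axes, zero at the start; "ft_torque": the same for the moment, N m; "opening": opening from 0.0 (shut) to 1.0 (fully open); "finger_force": force on a finger pad.
Only numpy, scipy, OpenCV 4.12 (cv2) and the standard library are available. Lean on these libraries where they do the work, as an engineer would, in place of code of your own. Each camera call takes 0.05 s, during which the arm holds its last target. There are 200 camera calls.

TASK

Get the belt embosser ready: take the gate lever on the green control box from Park (red mark) along its zigzag slot to Load (yellow mark), and leave it there while you stand every stamp lying on the bench upright in its own magazine cup, brass face down on the cup's floor and coloured end up. When all are in, take the lever on through the slot to the end at Run (green mark), and only then press the green start button fully in and let go; do not knock over the glue jar or the thread spool.

Things in the scene. Friction and masses are not known exactly. Their poses are not given: they have to be found in the camera images.
- stamp0_mid (a point): embossing stamp: a square wooden bar 26 x 26 x 140 mm, about 150 g, with a blue grip end and a brass face end; lies on the table at the start (or is absent). Point: its centre, 13 mm above the table when it lies. Its x axis runs along the bar from the brass face to the blue grip end; y and z are normal to the side faces
- stamp0_face (a point): centre of the brass end face of the same stamp, 70 mm from its centre along -x
- stamp1_mid (a point): embossing stamp: a square wooden bar 26 x 26 x 140 mm, about 150 g, with a red grip end and a brass face end; lies on the table at the start (or is absent). Point: its centre, 13 mm above the table when it lies. Its x axis runs along the bar from the brass face to the red grip end; y and z are normal to the side faces
- stamp1_face (a point): centre of the brass end face of the same stamp, 70 mm from its centre along -x
- stamp2_mid (a point): embossing stamp: a square wooden bar 26 x 26 x 140 mm, about 150 g, with a green grip end and a brass face end; lies on the table at the start (or is absent). Point: its centre, 13 mm above the table when it lies. Its x axis runs along the bar from the brass face to the green grip end; y and z are normal to the side faces
- stamp2_face (a point): centre of the brass end face of the same stamp, 70 mm from its centre along -x
- stamp3_mid (a point): embossing stamp: a square wooden bar 26 x 26 x 140 mm, about 150 g, with a yellow grip end and a brass face end; lies on the table at the start (or is absent). Point: its centre, 13 mm above the table when it lies. Its x axis runs along the bar from the brass face to the yellow grip end; y and z are normal to the side faces
- stamp3_face (a point): centre of the brass end face of the same stamp, 70 mm from its centre along -x
- cup0 (a point): stamp magazine, far side of the table: four upright square aluminium cups in a row along y, 80 mm apart. Point: centre of this cup's inner floor, 6 mm above the table. Inside 36 x 36 mm, walls 4 mm, rim 55 mm above the floor
- cup1 (a point): second cup, same size. Axes of each cup point: x, y parallel to the cup's walls, z up; x points to the feed rollers behind the cups, which start 78 mm from the cups' centre line; nothing behind the cups is over 85 mm above the table
- cup2 (a point): third cup, same size: centre of its inner floor
- cup3 (a point): fourth cup, same size: centre of its inner floor
- gate (a point): centre of the top face of the slotted steel gate plate on the green control box, 125 mm above the table. x fore (away from the robot), y left, z up. The fixed box's top reaches from -90 to 90 mm in x and -145 to 65 mm in y of this frame. The lever's pivot is 90 mm straight below. Red, yellow and green marks on the plate: Park, Load, Run
- knob (a point): centre of the lever's black ball knob, 34 mm in diameter, about 205 mm above the table; stem 10 mm thick. It is 175 mm from the pivot: with a = lever_fore, b = lever_side, it lies in the gate frame at pivot + 175 mm x (sin a cos b, sin b, cos a cos b). The lever stays where it is left and takes about 1 N to move
- lever_fore (a joint): fore-aft swing of the lever, rad, + towards +x of the gate frame, 0 upright. Centre line of the slot as (lever_fore, lever_side): (0.30, 0.14) Park - (0.11, 0.14) - (0.11, -0.14) - (-0.11, -0.14) - (-0.11, 0.14) - (-0.30, 0.14) Run. Load is the middle leg, lever_side = -0.14. Play 0.03 rad to each side; the walls stop all else
- lever_side (a joint): sideways swing of the lever, rad, + towards +y of the gate frame: about 0.14 in the left lane (Park, Run), -0.14 in the right lane (Load)
- start_top (a point): centre of the top of the round green start button (34 mm in diameter) on the control box; it is pressed straight down, 18 mm above the gate plate
- start (a joint): travel of the start button, m: 0 out, 0.006 fully in; springs back; about 5 N to press it fully
- glue: bystander: glue jar, 72 mm in diameter, 90 mm high, standing; origin at its underside
- spool: bystander: white thread spool, 60 mm in diameter, 70 mm high, standing; origin at its underside
- stamp0: the same stamp as a body; origin at the centre of the side face that is down at the start, axes as its centre point
- stamp1: the same stamp as a body; origin at the centre of the side face that is down at the start, axes as its centre point
- stamp2: the same stamp as a body; origin at the centre of the side face that is down at the start, axes as its centre point
- stamp3: the same stamp as a body; origin at the centre of the side face that is down at the start, axes as its centre point

How it is judged:
By the outcome, as a careful person would: the job done as asked, in the order asked, and still so for the second after the job is handed in, with the robot touching nothing.
Of stamp0, stamp1, stamp2, stamp3 only 3 to 4 are there at a start; the rules pass over those that are not, and their reading is None.
At some moment in a run one of stamp0, stamp1, stamp2, stamp3 may be knocked a few centimetres aside while the robot is not near it.
Once in a run the grip may slacken for a moment while it holds something.
It also fails if it takes over 210 s, if anything falls off the work surface, if the arm or the gripper's body presses on something with over 40 N, if the wrist force passes 120 N, or if a joint passes its speed limit or range.

## Working session

There is one attempt and no reset: what is moved stays moved. The work goes in short steps, Python scripts to look and compute and a tool call to move; the robot and the scene stay as the last step left them, time stands still between calls to the robot, and variables do not carry over. Pictures are saved under pics/ and viewed, at most 14 in all, crops included, and the job is handed in when it is done.

Besides the shell and the picture viewer there is one more tool, called after "Request:" as name([rows], argument=value, ...), one row to a line, values as JSON. send_rows: Moves the arm, as the interface text tells. Its arguments: {"type":"object","properties":{"moves":{"type":"array"},"force":{"type":"number"}},"required":["moves"]}

```bash
ls; mkdir -p pics; python3 - <<'E'
from bench import monitor, grab_frame, camera_params, ctrl
import cv2
for n in("scene","top"):
    f=grab_frame(n);cv2.imwrite(f"pics/{n}0.png",f);p=camera_params(n);print(n,{k:(v if not hasattr(v,'round') else v.round(4).tolist() if hasattr(v,'tolist') else v) for k,v in p.items()})
s=monitor.state();print(s)
E
```

```text
pics
scene {'fx': 401.90955036048365, 'fy': 401.90955036048365, 'cx': 256.69553477945686, 'cy': 195.1114123530753, 'R': [[0.0459, 0.9988, -0.0143], [0.672, -0.0415, -0.7394], [-0.7392, 0.0243, -0.6731]], 't': [-4.0516, -284.1963, 1582.0809]}
top {'fx': 390.52908143501446, 'fy': 390.52908143501446, 'cx': 257.89582494942005, 'cy': 193.0955553949483, 'R': [[-0.0086, -0.9997, -0.022], [-0.9977, 0.0101, -0.0667], [0.0669, 0.0213, -0.9975]], 't': [-14.347, 571.3887, 1267.0965]}
{'clock': 0.1, 'q': array([ 5.87748349e+01,  1.87276410e+01, -1.10836164e+01,  6.02745820e+01,
        1.61856158e-03,  8.23122071e+01]), 'joint_velocities': array([-0.04517565, -0.03789351,  0.10483575, -0.09365717,  0.04197849,
       -0.09636112]), 'tau': array([ 9.39958627e-04, -4.44238472e+01,  2.63038427e+01,  7.89249607e-03,
       -7.24172355e-05,  4.44181609e-06]), 'position': array([219.35291368, 503.82708202, 230.60052381]), 'tcp_rot': array([[-9.16799689e-01,  3.99346579e-01, -8.00817390e-04],
       [ 3.99347316e-01,  9.16798842e-01, -1.26650409e-03],
       [ 2.28414380e-04, -1.48093483e-03, -9.99998877e-01]]), 'ft_force': array([-0.43517897,  0.46018026,  0.40493088]), 'ft_torque': array([-0.04393618, -0.01322604,  0.04670444]), 'finger_force': 0.0, 'opening': 0.9990304524440046}
```

View pics/scene0.png

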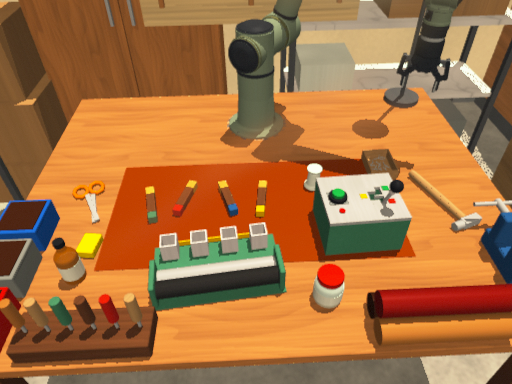

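View pics/top0.png

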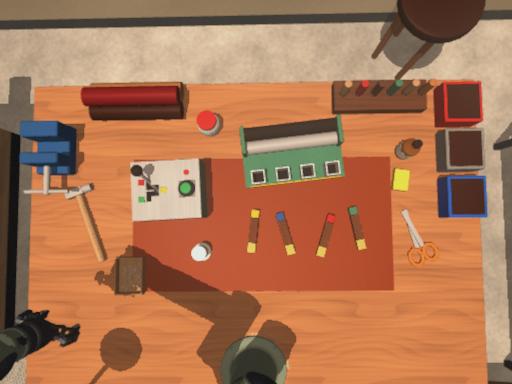

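Both views show four stamps (top image: yellow at about (254,230), blue (285,233), red (327,235), green (357,228)). The cups are in a row at (258..333, ~173) and the control box is at (167,190), with the glue jar at (207,123) and the spool at (201,252). I'll zoom in next.

```bash
python3 - <<'E'
import cv2
t=cv2.imread('pics/top0.png');s=cv2.imread('pics/scene0.png')
cv2.imwrite('pics/tc.png',cv2.resize(t[140:265,120:380],None,fx=3,fy=3,interpolation=cv2.INTER_CUBIC))
cv2.imwrite('pics/sc.png',cv2.resize(s[150:300,140:415],None,fx=2.9,fy=2.9,interpolation=cv2.INTER_CUBIC))
E
```

```text
(no output)
```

View pics/tc.png

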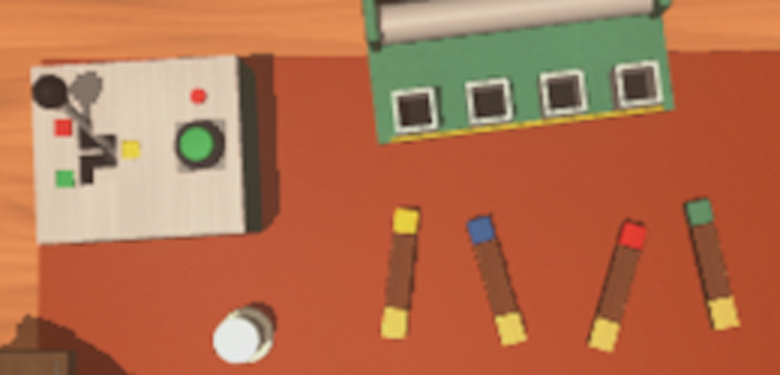

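View pics/sc.png

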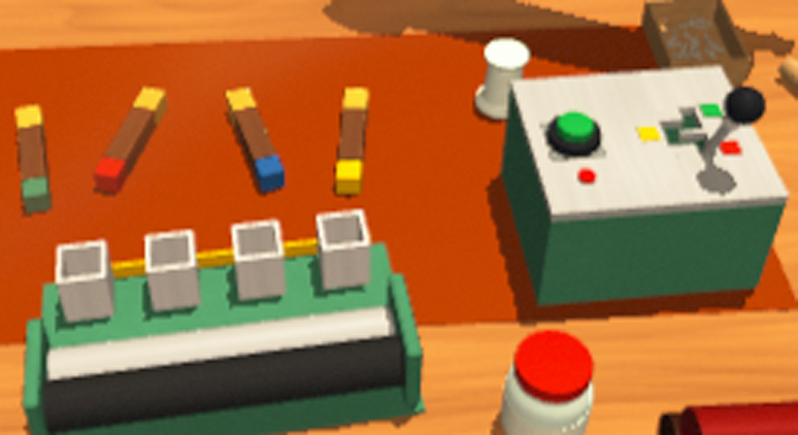

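The zoom shows the brass ends all pointing towards the robot and the coloured ends towards the cups. The cups carry no colour marks. The lever sits at Park with its knob at top-crop (50,92), the button is at (200,145), and the red, yellow and green marks are at (64,128), (130,150) and (64,178).

```bash
cat > h.py <<'E'
from bench import monitor, grab_frame, camera_params, ctrl
import cv2, numpy as np
P={n:camera_params(n) for n in("scene","top")}
def ray(n,uv):
    p=P[n];R=np.array(p["R"]);t=np.array(p["t"])
    d=R.T@np.array([(uv[0]-p["cx"])/p["fx"],(uv[1]-p["cy"])/p["fy"],1.]);return -R.T@t,d/np.linalg.norm(d)
def onz(n,uv,z):
    c,d=ray(n,uv);return c+d*(z-c[2])/d[2]
def tri(a,b):
    (c1,d1),(c2,d2)=ray("top",a),ray("scene",b)
    s=np.linalg.lstsq(np.c_[d1,-d2],c2-c1,rcond=None)[0]
    p,q=c1+s[0]*d1,c2+s[1]*d2;return (p+q)/2,np.linalg.norm(p-q)
def proj(n,X):
    p=P[n];c=np.array(p["R"])@X+np.array(p["t"]);return np.array([p["fx"]*c[0]/c[2]+p["cx"],p["fy"]*c[1]/c[2]+p["cy"]])
def blobs(f,lo,hi,roi,amin=8):
    """roi x0,y0,x1,y1 -> list (area,u,v)"""
    x0,y0,x1,y1=roi;h=cv2.cvtColor(f[y0:y1,x0:x1],cv2.COLOR_BGR2HSV)
    m=cv2.inRange(h,np.array(lo),np.array(hi))
    n,_,st,ce=cv2.connectedComponentsWithStats(m,connectivity=4)
    return [(int(st[i,4]),round(ce[i][0]+x0,1),round(ce[i][1]+y0,1)) for i in range(1,n) if st[i,4]>=amin]
def plan(xyz,axis=None):
    """tool-frame shift (mm) and turn (deg) to world TCP xyz with tool y along axis angle (deg, mod 180)"""
    s=monitor.state();R=s["tcp_rot"];d=R.T@(np.array(xyz)-s["position"])
    a=np.degrees(np.arctan2(R[1,1],R[0,1]));turn=0
    if axis is not None: turn=-((axis-a+90)%180-90)   # tool z is down
    return d.round(1),round(float(turn),1),"q6 %.0f"%s["q"][5]
HUE={"yellow":((22,120,110),(34,255,255)),"blue":((100,120,60),(125,255,255)),"red":((0,215,140),(6,255,255)),"green":((55,80,40),(90,255,200))}
E
python3 - <<'E'
from h import *
t=cv2.imread('pics/top0.png');s=cv2.imread('pics/scene0.png')
h=cv2.cvtColor(t,cv2.COLOR_BGR2HSV)
for n,(u,v) in dict(yel=(255,213),brass=(252,247),blue=(280,217),red=(331,218),green=(353,210),cloth=(300,250),wood=(253,230)).items(): print(n,h[v,u])
for c in HUE: print(c,[(b,onz("top",b[1:],26).round(0)[:2].tolist()) for b in blobs(t,*HUE[c],(240,200,375,262))])
for n,f,rois in(("top",t,[(125,150,210,225)]),("scene",s,[(310,170,410,230)])):
  print(n)
  for c in("yellow","red","green"):
    for b in blobs(f,*((0,150,150),(8,255,255)) if c=="red" else HUE[c] if c=="yellow" else ((50,100,60),(75,255,255)),rois[0],5): print(" ",c,b,onz(n,b[1:],125).round(1)[:2],onz(n,b[1:],143).round(1)[:2])
  print(" knob",[b for b in blobs(f,(0,0,0),(180,255,45),(125,155,150,185) if n=="top" else (380,170,410,200),20)])
# cup holes
for n,f,r in(("top",t,(245,160,345,186)),("scene",s,(155,220,275,262))):
  print(n,[(b,onz(n,b[1:],61).round(1)[:2].tolist()) for b in blobs(f,(0,0,0),(180,90,125),r,20)])
g=cv2.cvtColor(t,cv2.COLOR_BGR2GRAY);print(g[164:186,248:270])
g=cv2.cvtColor(s,cv2.COLOR_BGR2GRAY);print(g[220:250,246:272])
E
```

```text
yel [ 26 183 229]
brass [ 24 146 230]
blue [109 113 147]
red [  2 199 225]
green [ 57  75 142]
cloth [  7 184 187]
wood [ 10 157 140]
yellow [((49, np.float64(254.8), np.float64(213.3)), [505.0, -9.0]), ((57, np.float64(360.5), np.float64(243.8)), [403.0, -350.0]), ((56, np.float64(251.0), np.float64(247.4)), [394.0, 4.0]), ((58, np.float64(289.7), np.float64(249.0)), [388.0, -121.0]), ((57, np.float64(320.7), np.float64(251.1)), [381.0, -221.0])]
blue []
red []
green []
top
  yellow (29, np.float64(162.9), np.float64(189.4)) [578.3 266.7] [576.9 261.9]
  red (16, np.float64(141.5), np.float64(160.0)) [669.1 333.2] [666.3 327.4]
  red (15, np.float64(185.6), np.float64(171.6)) [631.9 197.6] [629.7 193.9]
  red (25, np.float64(141.0), np.float64(182.0)) [601.6 333.9] [599.8 328.1]
  red (390, np.float64(177.2), np.float64(221.8)) [479.7 222.5] [479.8 218.4]
  green (104, np.float64(185.0), np.float64(187.5)) [583.4 199.2] [581.9 195.5]
  green (25, np.float64(141.0), np.float64(199.0)) [549.7 333.3] [548.7 327.5]
 knob []
scene
  yellow (30, np.float64(363.0), np.float64(195.8)) [579.
[... 5709 characters left out ...]
49 150 153
  152 153 151 146 142 140 141 141]
 [137  88  71  69  81 118 149 153 149 152 154 152 149 148 147 149 150 152
  153 152 153 146 142 141 140 139]
 [136  88  72  70  73 117 147 153 152 150 152 152 150 148 148 150 150 153
  153 152 152 148 142 140 141 141]
 [138  88  71  70  71 116 147 153 151 152 154 153 150 150 148 149 150 152
  153 153 152 146 141 139 139 141]
 [137  88  71  70  70 114 148 152 150 151 153 152 150 149 148 149 144 140
  138 138 147 144 140 140 139 141]
 [138 110  77  69  70 108 144 153 149 150 140 138 132 130 126 126 115 102
   98 119 138 141 140 139 141 141]
 [137 138  89  71  69  96 123 129 126 124 103  97  86  83  72  69  69  69
   69 111 135 140 140 141 140 140]]
```

```bash
sed -i 's/"blue".*/"blue":((100,75,60),(125,255,255)),"red":((0,170,195),(4,255,255)),"green":((45,45,60),(85,255,200))}/' h.py
python3 - <<'E'
from h import *
t=cv2.imread('pics/top0.png');s=cv2.imread('pics/scene0.png')
for c in HUE: print(c,[(b[0],float(b[1]),float(b[2]),onz("top",b[1:],26).round(1)[:2].tolist()) for b in blobs(t,*HUE[c],(240,200,375,262))])
for n,cs in(("top",[(130.3,162.3),(199.3,158.7),(201.7,217),(132.7,221)]),):
  w=np.array([onz(n,c,125)[:2] for c in cs]);print(w.round(1).tolist(),w.mean(0),[np.linalg.norm(w[i]-w[i-1]).round() for i in range(4)],np.degrees(np.arctan2(*(w[0]-w[1])))+0)
kt=blobs(t,(0,0,0),(180,255,85),(128,160,146,180),20);ks=blobs(s,(0,0,0),(180,255,60),(385,175,408,198),20);print(kt,ks)
print(tri(kt[0][1:],ks[0][1:]))
w=np.array([onz("scene",c,61)[:2] for c in[(249,224),(264.7,222.5),(267,234.7),(251,236)]]);print(w.mean(0))
m=cv2.inRange(cv2.cvtColor(s,cv2.COLOR_BGR2GRAY)[222:262,155:275],193,255)
n,_,st,ce=cv2.connectedComponentsWithStats(m)
for i in range(1,n):
  if st[i,4]>40: x,y,w_,h_,_=st[i];u,v=155+x+(w_-1)/2,222+y+(h_-1)/2;print(st[i],onz("scene",(u,v),61).round(1)[:2])
E
```

```text
yellow [(49, 254.8, 213.3, [504.8, -9.2]), (57, 360.5, 243.8, [403.4, -349.7]), (56, 251.0, 247.4, [394.3, 4.1]), (58, 289.7, 249.0, [388.3, -121.3]), (57, 320.7, 251.1, [380.9, -221.2])]
blue [(47, 279.9, 216.3, [494.3, -90.9])]
red [(48, 330.5, 218.2, [486.7, -255.0])]
green [(53, 352.6, 210.5, [511.0, -327.0])]
[[662.5, 367.6], [671.0, 155.8], [493.5, 148.3], [483.3, 357.9]] [577.57107868 257.38698352] [np.float64(179.0), np.float64(212.0), np.float64(178.0), np.float64(210.0)] -2.3112300946507274
[(91, np.float64(136.4), np.float64(170.3))] [(123, np.float64(396.5), np.float64(185.9))]
(array([628.02204995, 323.52641978, 198.98476141]), np.float64(0.17738461277374604))
[624.96630886 -20.51490538]
[94  0 18 15 94] [624.1 -21.6]
[ 65   4  18  14 101] [632.2 -99.4]
[ 35   7  18  15 105] [ 640.1 -178.7]
[ 4 11 18 15 95] [ 649.4 -259.3]
[ 75  34  44   6 136] [723.5 -41.3]
```

Request:
send_rows([
  [1, [-0.05, 0, -0.02], -0.05],
  [1, [-0.1, 0, -0.02], -0.1],
  [1, [-0.15, 0, -0.02], -0.2],
  [1, [-0.2, 0, -0.02], -0.3],
  [1, [-0.25, -0.001, -0.02], -0.411],
  [1, [-0.3, -0.001, -0.02], -0.411],
  [1, [-0.35, -0.002, -0.02], -0.411],
  [1, [-0.4, -0.003, -0.02], -0.411],
  [1, [-0.4466, -0.003, -0.02], -0.411],
  [1, [-0.4466, -0.003, -0.02], -0.411],
], force=40)

```text
clock: 1.35
position: [630.3, 320.7, 249.3]
tcp_rot: [[-1.0, 0.004, -0.001], [0.004, 1.0, -0.001], [0.001, -0.001, -1.0]]
ft_force: [-0.5, 0.2, 1.2]
opening: 0.997
finger_force: 0.0
```

```bash
python3 -c "
from h import *
s=monitor.state();print(s['clock'],s['position'],s['tcp_rot'].round(3),s['q'].round(1),plan([628,323.5,181],90))
cv2.imwrite('pics/k1.png',grab_frame('top')[130:230,110:240].repeat(4,0).repeat(4,1))
"
```

```text
1.35 [630.32232212 320.72352162 249.31443555] [[-1.     0.004 -0.001]
 [ 0.004  1.    -0.001]
 [ 0.001 -0.001 -1.   ]] [21.  36.1 19.4 73.4 -0.  21.2] (array([ 2.3,  2.8, 68.3]), -0.2, 'q6 21')
```

View pics/k1.png

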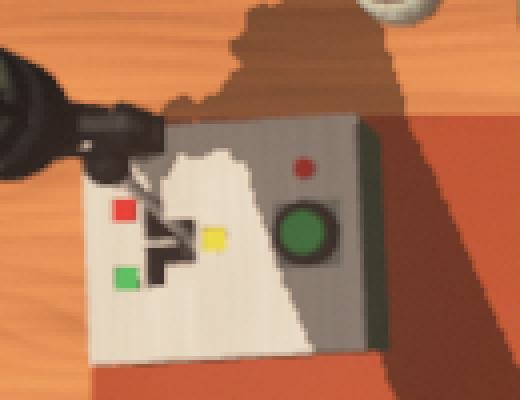

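The picture shows the gripper over the knob, with the box and its marks where measured. I'll descend and grip.

Request:
send_rows([
  [1, [0.0023, 0.0028, 0.03], 0],
  [1, [0.0023, 0.0028, 0.055], 0],
  [1, [0.0023, 0.0028, 0.068], 0],
  [1, [0.0023, 0.0028, 0.068], 0],
  [-1, [0.0023, 0.0028, 0.068], 0],
  [-1, [0.0023, 0.0028, 0.068], 0],
  [-1, [0.0023, 0.0028, 0.068], 0],
  [-1, [0.0023, 0.0028, 0.068], 0],
  [-1, [0.0023, 0.0028, 0.068], 0],
], force=40)

```text
clock: 2.52
position: [626.3, 326.0, 184.3]
tcp_rot: [[-1.0, -0.0, 0.002], [-0.0, 1.0, 0.0], [-0.002, 0.0, -1.0]]
ft_force: [0.3, -0.1, 4.4]
opening: 0.372
finger_force: 39.6
```

Request:
send_rows([
  [-1, [0.011, 0, -0.003], 0],
  [-1, [0.022, -0.001, -0.005], 0],
  [-1, [0.033, -0.001, -0.007], 0],
  [-1, [0.033, -0.001, -0.007], 0],
  [-1, [0.032, -0.015, -0.008], 0],
  [-1, [0.032, -0.032, -0.008], 0],
  [-1, [0.031, -0.05, -0.007], 0],
  [-1, [0.031, -0.05, -0.007], 0],
  [-1, [0.041, -0.0505, -0.008], 0],
  [-1, [0.05, -0.051, -0.008], 0],
])

```text
clock: 3.78
position: [577.4, 274.1, 193.1]
tcp_rot: [[-1.0, 0.001, 0.004], [0.001, 1.0, -0.0], [-0.004, -0.0, -1.0]]
ft_force: [1.6, -0.7, 10.2]
opening: 0.373
finger_force: 40.3
```

Request:
send_rows([
  [-1, [0, 0, 0], 0],
  [-1, [0, 0, 0], 0],
])

```text
clock: 4.03
position: [576.8, 274.2, 193.1]
tcp_rot: [[-1.0, 0.001, 0.003], [0.001, 1.0, -0.0], [-0.003, -0.0, -1.0]]
ft_force: [-0.1, -0.7, 11.7]
opening: 0.372
finger_force: 40.3
```

Request:
send_rows([
  [1, [0, 0, 0], 0],
  [1, [0, 0, 0], 0],
  [1, [0, 0, 0], 0],
  [1, [0, 0, -0.03], 0],
  [1, [0, 0, -0.07], 0],
  [1, [0.05, -0.05, -0.09], 0],
  [1, [0.09, -0.1, -0.09], 0],
  [1, [0.13, -0.15, -0.09], 0],
  [1, [0.15, -0.2, -0.09], 0],
  [1, [0.15, -0.2, -0.09], 0],
])

```text
clock: 5.28
position: [423.5, 72.5, 281.2]
tcp_rot: [[-1.0, 0.004, -0.001], [0.004, 1.0, -0.001], [0.001, -0.001, -1.0]]
ft_force: [0.3, -0.2, 0.2]
opening: 1.0
finger_force: 0.0
```

```bash
cat > stamps.py <<'E'
from h import *
import sys
def measure():
    t=grab_frame("top");s=grab_frame("scene")
    kt=blobs(t,(0,0,0),(180,255,85),(128,160,165,200),20);ks=blobs(s,(0,0,0),(180,255,60),(360,165,408,198),20)
    for a in kt:
        for b in ks:
            p,e=tri(a[1:],b[1:])
            if e<6 and 190<p[2]<220: print("knob",p.round(1))
    roi=(215,192,390,275)
    Y=[onz("top",b[1:],26)[:2] for b in blobs(t,*HUE["yellow"],roi,20)]
    C={c:[onz("top",b[1:],26)[:2] for b in blobs(t,*HUE[c],roi,20)] for c in("blue","red","green")}
    C["yellow"]=Y
    for c,L in C.items():
        for g in L:
            for b in Y:
                d=np.linalg.norm(g-b)
                if 100<d<125 and (c!="yellow" or g[0]>b[0]):
                    m=(g+b)/2;u=(g-b)/d;th=np.degrees(np.arctan2(u[1],u[0]))
                    gp=m+50*u
                    print(c,"mid",m.round(1),"dir %.1f d %.0f"%(th,d),"grasp",gp.round(1),"yaxis %.1f"%(th+90),"plan z100:",*plan([*gp,100],th+90))
    return t,s
if __name__=="__main__": measure()
E
python3 stamps.py; python3 -c "
from h import *
s=monitor.state();print(s['clock'],s['position'].round(1),s['q'].round(1))"
```

```text
knob [573.8 278.2 201.4]
blue mid [ 441.1 -106.4] dir 15.1 d 109 grasp [489.4 -93.4] yaxis 105.1 plan z100: [ -64.  -167.7  181.4] -15.2 q6 0
red mid [ 433.8 -238.3] dir -17.6 d 110 grasp [ 481.4 -253.4] yaxis 72.4 plan z100: [ -56.3 -327.7  181.4] 17.5 q6 0
green mid [ 457.2 -338.4] dir 11.9 d 110 grasp [ 506.1 -328. ] yaxis 101.9 plan z100: [ -81.1 -402.3  181.4] -12.0 q6 0
yellow mid [ 384.7 -171.1] dir 86.0 d 101 grasp [ 388.3 -121.2] yaxis 176.0 plan z100: [  37.1 -195.7  181.4] -86.1 q6 0
5.375 [425.6  74.4 281.4] [  0.1   4.1 -21.9  63.9   0.    0.2]
```

Request:
send_rows([
  [1, [-0.02, -0.05, 0.03], -0.1],
  [1, [-0.04, -0.1, 0.08], -0.2],
  [1, [-0.064, -0.15, 0.13], -0.265],
  [1, [-0.064, -0.168, 0.18], -0.265],
  [1, [-0.064, -0.168, 0.2], -0.265],
  [1, [-0.064, -0.168, 0.22], -0.265],
  [1, [-0.064, -0.168, 0.24], -0.265],
  [1, [-0.064, -0.168, 0.255], -0.265],
  [1, [-0.064, -0.168, 0.268], -0.265],
  [1, [-0.064, -0.168, 0.276], -0.265],
])

```text
clock: 6.62
position: [489.8, -92.7, 4.6]
tcp_rot: [[-0.965, -0.263, -0.0], [-0.263, 0.965, 0.0], [0.0, 0.0, -1.0]]
ft_force: [0.1, 0.3, -0.3]
opening: 1.0
finger_force: 0.0
```

Request:
send_rows([
  [1, [0, 0, 0], 0],
  [-1, [0, 0, 0], 0],
  [-1, [0, 0, 0], 0],
  [-1, [0, 0, 0], 0],
  [-1, [0, 0, 0], 0],
  [-1, [0, 0, 0], 0],
], force=25)

```text
clock: 7.38
position: [490.1, -93.3, 5.8]
tcp_rot: [[-0.965, -0.262, 0.001], [-0.262, 0.965, -0.0], [-0.001, -0.001, -1.0]]
ft_force: [-0.5, -0.0, 5.7]
opening: 0.295
finger_force: 25.5
```

Request:
send_rows([
  [-1, [0.001, 0, -0.015], 0],
  [-1, [0.004, 0, -0.031], 0],
  [-1, [0.009, 0, -0.045], 0],
  [-1, [0.016, 0, -0.06], 0],
  [-1, [0.025, 0, -0.073], 0],
  [-1, [0.035, 0, -0.085], 0],
  [-1, [0.06, 0, -0.104], 0],
  [-1, [0.089, 0, -0.116], 0],
  [-1, [0.105, 0, -0.13], 0],
  [-1, [0.105, 0, -0.15], 0],
])

```text
clock: 8.62
position: [385.9, -120.3, 155.6]
tcp_rot: [[-0.965, -0.261, -0.002], [-0.261, 0.965, 0.001], [0.002, 0.001, -1.0]]
ft_force: [0.2, -0.0, -1.5]
opening: 0.3
finger_force: 25.0
```

```bash
python3 -c "
from h import *
print(monitor.state()['position'])
f=grab_frame('scene');cv2.imwrite('pics/b1.png',f[80:280,150:350].repeat(3,0).repeat(3,1))"
```

```text
[ 385.88254336 -120.3069826   155.59335682]
```

View pics/b1.png

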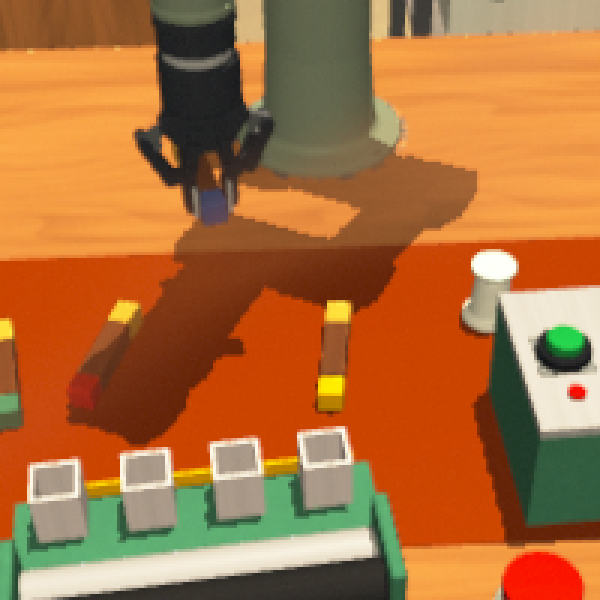

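The blue stamp is held stiff and horizontal, with its blue end at about (213,205) facing the camera, so gravity did not swing it. I'll set it back down and find how a partial opening command changes the grip force.

Request:
send_rows([
  [-1, [-0.04, 0, 0.02], 0],
  [-1, [-0.08, 0, 0.05], 0],
  [-1, [-0.104, 0, 0.09], 0],
  [-1, [-0.104, 0, 0.12], 0],
  [-1, [-0.104, 0, 0.14], 0],
  [-1, [-0.104, 0, 0.149], 0],
  [-1, [-0.104, 0, 0.149], 0],
], force=20)

```text
clock: 9.55
position: [488.4, -93.4, 6.2]
tcp_rot: [[-0.965, -0.262, -0.0], [-0.262, 0.965, 0.0], [0.0, 0.0, -1.0]]
ft_force: [0.3, 0.3, -1.1]
opening: 0.299
finger_force: 25.3
```

Request:
send_rows([
  [-0.5, [0, 0, 0], 0],
  [-0.5, [0, 0, 0], 0],
  [-0.5, [0, 0, 0], 0],
], force=20)

```text
clock: 9.93
position: [489.0, -93.5, 6.6]
tcp_rot: [[-0.965, -0.262, 0.001], [-0.262, 0.965, -0.0], [-0.001, -0.0, -1.0]]
ft_force: [0.1, 1.4, -1.6]
opening: 0.303
finger_force: 25.3
```

Request:
send_rows([
  [-0.43, [0, 0, 0], 0],
  [-0.43, [0, 0, 0], 0],
  [-0.43, [0, 0, 0], 0],
], force=20)

```text
clock: 10.3
position: [488.8, -93.3, 6.3]
tcp_rot: [[-0.965, -0.262, 0.0], [-0.262, 0.965, -0.0], [-0.0, -0.0, -1.0]]
ft_force: [0.2, 0.4, -1.4]
opening: 0.3
finger_force: 25.3
```

Request:
send_rows([
  [-1, [0, 0, -0.03], 0],
  [-1, [-0.01, 0.01, -0.06], 0.18],
  [-1, [-0.02, 0.02, -0.07], 0.36],
  [-1, [-0.03, 0.03, -0.07], 0.54],
  [-1, [-0.045, 0.045, -0.07], 0.72],
  [-1, [-0.06, 0.06, -0.07], 0.9],
  [-1, [-0.075, 0.075, -0.068], 1.08],
  [-1, [-0.087, 0.087, -0.066], 1.26],
  [-1, [-0.087, 0.087, -0.064], 1.44],
  [-1, [-0.087, 0.087, -0.064], 1.6],
], force=25)

```text
clock: 11.55
position: [549.5, 13.7, 69.9]
tcp_rot: [[-0.229, 0.973, -0.001], [0.973, 0.229, -0.0], [-0.0, -0.001, -1.0]]
ft_force: [0.2, -0.5, -2.4]
opening: 0.292
finger_force: 25.4
```

```bash
python3 -c "
from h import *
s=monitor.state();print(s['position'],s['opening'],s['q'].round(),plan([550,14,70],2.7))
t=grab_frame('top')
for c in HUE: print(c,blobs(t,*HUE[c],(200,150,300,240)))
cv2.imwrite('pics/b2.png',t[130:260,120:300].repeat(4,0).repeat(4,1))"
```

```text
[549.48683696  13.70880624  69.85253716] 0.29230123125882473 [ -6.  28. -23.  39.  -0.  70.] (array([ 0.2,  0.6, -0.1]), 10.5, 'q6 70')
yellow [(22, np.float64(292.7), np.float64(181.0)), (11, np.float64(256.1), np.float64(214.7))]
blue []
red []
green [(12, np.float64(244.0), np.float64(151.5)), (1104, np.float64(274.7), np.float64(162.8))]
```

View pics/b2.png

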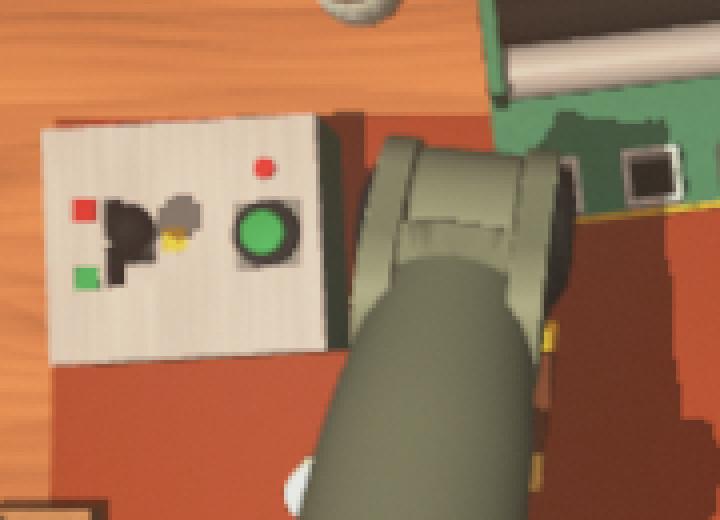

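The lever knob now sits on the yellow (Load) side at crop (128,233). The gripper is right of the box and clear of the cups. Next I'll turn square to the box side and push the brass face against it.

Request:
send_rows([
  [-1, [0, 0, 0], 0.1],
  [-1, [0, 0, 0], 0.183],
  [-1, [0, 0, 0], 0.183],
])

```text
clock: 11.98
position: [549.7, 13.3, 70.2]
tcp_rot: [[-0.055, 0.998, -0.0], [0.998, 0.055, -0.0], [-0.0, -0.0, -1.0]]
ft_force: [0.0, -0.1, -1.2]
opening: 0.297
finger_force: 25.3
```

Request:
send_rows([
  [-1, [0.006, 0, 0], 0],
  [-1, [0.011, 0, 0], 0],
  [-1, [0.015, 0, 0], 0],
  [-1, [0.018, 0, 0], 0],
  [-1, [0.02, 0, 0], 0],
  [-1, [0.02, 0, 0], 0],
])

```text
clock: 12.72
position: [548.8, 28.4, 70.6]
tcp_rot: [[-0.051, 0.999, -0.0], [0.999, 0.051, -0.012], [-0.012, -0.001, -1.0]]
ft_force: [-2.4, -16.0, 0.8]
opening: 0.298
finger_force: 25.6
```

Request:
send_rows([
  [-1, [0.0005, 0, -0.01], 0],
  [-1, [0.002, 0, -0.021], 0],
  [-1, [0.004, 0, -0.031], 0],
  [-1, [0.007, 0, -0.041], 0],
  [-1, [0.011, 0, -0.051], 0],
  [-1, [0.016, 0, -0.06], 0],
])

```text
clock: 13.48
position: [547.8, 48.1, 130.8]
tcp_rot: [[-0.053, 0.999, -0.0], [0.999, 0.053, -0.004], [-0.004, -0.0, -1.0]]
ft_force: [0.5, -5.1, -1.2]
opening: 0.299
finger_force: 24.7
```

```bash
python3 -c "
from h import *
f=grab_frame('scene');cv2.imwrite('pics/b3.png',f[120:280,180:380].repeat(3,0).repeat(3,1))"
```

```text
(no output)
```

View pics/b3.png

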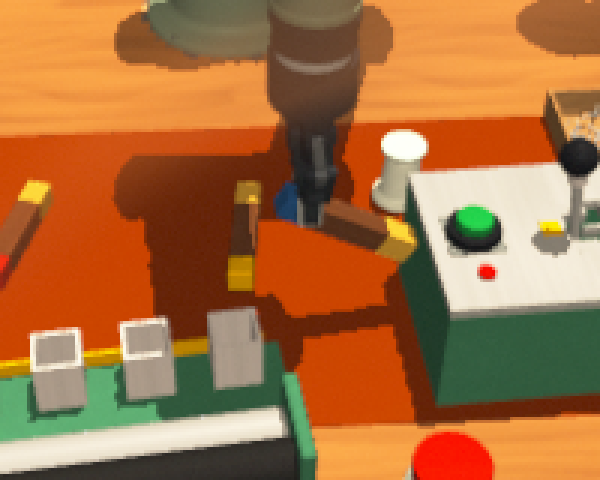

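The bar is pivoting, tilted roughly 25° with its brass end on the box side at (398,240). I'll continue the arc.

Request:
send_rows([
  [-1, [0.007, 0, -0.009], 0],
  [-1, [0.014, 0, -0.018], 0],
  [-1, [0.022, 0, -0.026], 0],
  [-1, [0.03, 0, -0.032], 0],
  [-1, [0.039, 0, -0.037], 0],
  [-1, [0.048, 0, -0.041], 0],
  [-1, [0.057, 0, -0.044], 0],
  [-1, [0.066, 0, -0.046], 0],
  [-1, [0.075, 0, -0.046], 0],
])

```text
clock: 14.65
position: [543.9, 125.0, 176.3]
tcp_rot: [[-0.053, 0.999, -0.0], [0.999, 0.053, 0.0], [0.0, -0.0, -1.0]]
ft_force: [0.6, -3.6, 0.0]
opening: 0.299
finger_force: 27.0
```

```bash
python3 -c "
from h import *
f=grab_frame('scene');cv2.imwrite('pics/b4.png',f[120:280,180:380].repeat(3,0).repeat(3,1))"
```

```text
(no output)
```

View pics/b4.png

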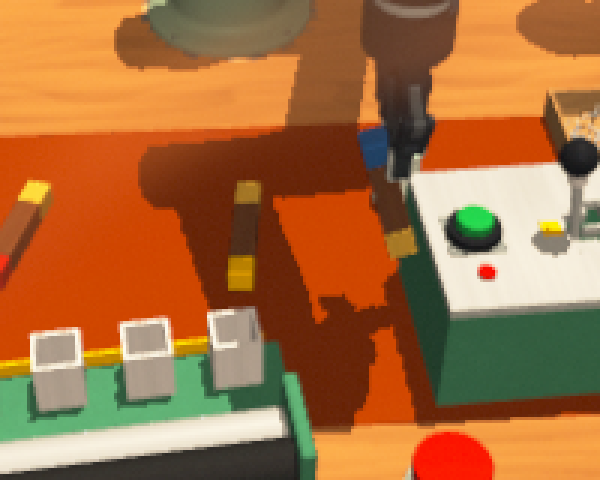

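The bar is now about 70° upright, with blue at (373,147) and brass at (400,243). I'll press it flush against the box side.

Request:
send_rows([
  [-1, [0.006, 0, 0], 0],
  [-1, [0.012, 0, 0], 0],
  [-1, [0.016, 0, 0], 0],
  [-1, [0.02, 0, 0], 0],
  [-1, [0.022, 0, 0], 0],
  [-1, [0.022, 0, 0], 0],
])

```text
clock: 15.45
position: [542.7, 146.4, 176.2]
tcp_rot: [[-0.053, 0.999, -0.0], [0.999, 0.053, 0.0], [0.0, -0.0, -1.0]]
ft_force: [-0.2, -1.7, -0.5]
opening: 0.299
finger_force: 28.0
```

```bash
python3 -c "
from h import *
s=monitor.state();print(s['position'],s['tcp_rot'][:,0])
f=grab_frame('scene');cv2.imwrite('pics/b5.png',f[120:280,180:380].repeat(3,0).repeat(3,1))
print(blobs(f,*HUE['blue'],(280,140,350,220)),blobs(f,*HUE['yellow'],(280,170,330,220)))
bu=blobs(f,*HUE['blue'],(280,140,350,220))[0][1:]
print('y at plane x=544:',[ (lambda c,d:(c+d*(544-c[0])/d[0]).round(1))(*ray('scene',b[1:])) for b in blobs(f,*HUE['blue'],(280,140,350,220))+blobs(f,*HUE['yellow'],(280,170,330,220))])"
```

```text
[542.65921192 146.42528292 176.19855516] [-5.30987648e-02  9.98589232e-01  2.56900898e-04]
[(106, np.float64(312.9), np.float64(167.2))] []
y at plane x=544: [array([544. , 128.6, 201.2])]
```

View pics/b5.png

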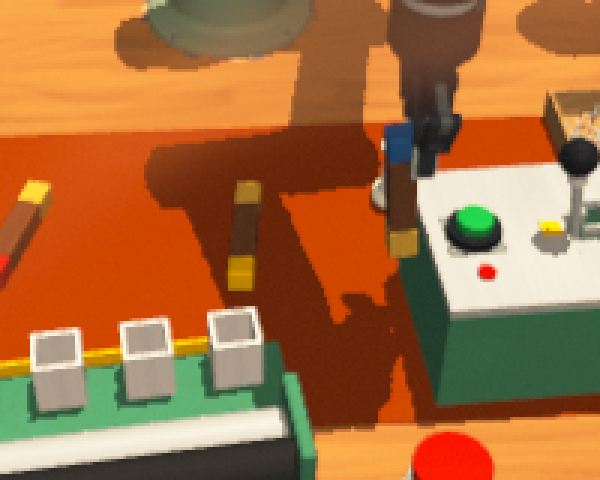

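The bar is now vertical against the box side (blue (398,140), brass (402,243)), with the grip about 11 mm off its centre line. I'll carry it to the far right cup, gripping more firmly.

Request:
send_rows([
  [-1, [0, 0, 0], 0],
  [-1, [-0.015, 0, -0.01], 0],
  [-1, [-0.045, 0.01, -0.025], 0],
  [-1, [-0.085, 0.02, -0.03], -0.03],
  [-1, [-0.13, 0.03, -0.03], -0.056],
  [-1, [-0.175, 0.04, -0.03], -0.056],
  [-1, [-0.22, 0.05, -0.03], -0.056],
  [-1, [-0.265, 0.06, -0.03], -0.056],
  [-1, [-0.31, 0.07, -0.03], -0.056],
  [-1, [-0.345, 0.08, -0.03], -0.056],
], force=60)

```text
clock: 16.75
position: [641.2, -196.5, 206.9]
tcp_rot: [[-0.107, 0.994, 0.001], [0.994, 0.107, 0.001], [0.001, 0.001, -1.0]]
ft_force: [0.4, 0.2, -1.4]
opening: 0.29
finger_force: 59.1
```

Request:
send_rows([
  [-1, [-0.025, 0.003, 0], 0],
  [-1, [-0.045, 0.003, 0], 0],
  [-1, [-0.055, 0.003, 0], 0],
  [-1, [-0.055, 0.003, 0], 0],
], force=60)

```text
clock: 17.25
position: [649.8, -248.6, 206.3]
tcp_rot: [[-0.108, 0.994, 0.0], [0.994, 0.108, 0.001], [0.001, 0.0, -1.0]]
ft_force: [0.5, 0.7, -1.8]
opening: 0.288
finger_force: 59.1
```

```bash
python3 -c "
from h import *
s=monitor.state();print(s['position'],s['tcp_rot'][:,:2].round(3).tolist())
f=grab_frame('scene');t=grab_frame('top')
a=f[130:290,120:290].repeat(3,0).repeat(3,1);b=t[110:270,270:360].repeat(3,0).repeat(3,1);cv2.imwrite('pics/b6.png',np.hstack([a,b]))
print(blobs(f,*HUE['blue'],(130,120,240,240)),blobs(f,*HUE['yellow'],(130,170,200,240)))"
```

```text
[ 649.77399334 -248.62571512  206.3349675 ] [[-0.108, 0.994], [0.994, 0.108], [0.001, 0.0]]
[(45, np.float64(149.1), np.float64(194.3))] []
```

View pics/b6.png

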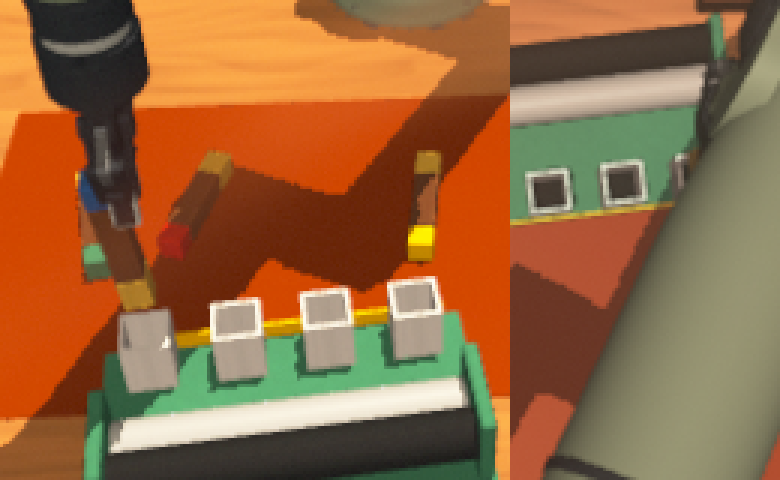

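The bar has tilted about 20° in the grip (blue (88,190), brass (137,290)). Its brass end is nearly over the cup at (147,325). I'll compute where the ends are in the plane of the grip.

```bash
cat >> h.py <<'E'
def inplane(uv):
    """scene pixel -> point on the tool x-z plane through the TCP; returns world point and (tool x, height above TCP)"""
    s=monitor.state();R=s["tcp_rot"];n=R[:,1];c,d=ray("scene",uv);p=c+d*(n@(s["position"]-c))/(n@d)
    return p.round(1),(R[:,0]@(p-s["position"])).round(1)
E
python3 -c "
from h import *
for n,u,v in(('blue topL',78,172),('brass botL',121,308),('brass botR',156,300),('brasstopR',148,272)): print(n,inplane((120+u/3,130+v/3)))"
```

```text
blue topL (array([ 653.1, -277.5,  249. ]), np.float64(-30.1))
brass botL (array([ 652.5, -271.9,   93.7]), np.float64(-24.6))
brass botR (array([ 649.2, -241.7,   98.2]), np.float64(5.7))
brasstopR (array([ 649.3, -243. ,  132.8]), np.float64(4.4))
```

The bar is in fact nearly vertical: the apparent lean is perspective, and both side edges keep the same tool x. Its bottom centre is at about (651,-258), and the cup is at (649,-259). Inserting.

Request:
send_rows([
  [-1, [-0.001, -0.002, 0.01], 0],
  [-1, [-0.001, -0.002, 0.02], 0],
  [-1, [-0.001, -0.002, 0.03], 0],
  [-1, [-0.001, -0.002, 0.036], 0],
  [-1, [-0.001, -0.002, 0.042], 0],
  [-1, [-0.001, -0.002, 0.048], 0],
], force=40)

```text
clock: 18.1
position: [648.2, -249.7, 158.0]
tcp_rot: [[-0.109, 0.994, 0.0], [0.994, 0.109, -0.0], [-0.0, 0.0, -1.0]]
ft_force: [-0.4, -0.3, -1.1]
opening: 0.295
finger_force: 59.1
```

Request:
send_rows([
  [-1, [0, 0, 0.006], 0],
  [-1, [0, 0, 0.012], 0],
  [-1, [0, 0, 0.018], 0],
  [-1, [0, 0, 0.024], 0],
  [-1, [0, 0, 0.028], 0],
])

```text
clock: 18.73
position: [647.9, -249.5, 129.8]
tcp_rot: [[-0.109, 0.994, -0.0], [0.994, 0.109, 0.0], [0.0, -0.0, -1.0]]
ft_force: [-0.8, 0.7, -2.1]
opening: 0.292
finger_force: 59.1
```

```bash
python3 -c "
from h import *
s=monitor.state();print(s['position'],s['ft_force'])
f=grab_frame('scene')
cv2.imwrite('pics/b7.png',f[150:270,130:230].repeat(5,0).repeat(5,1))"
```

```text
[ 647.90247715 -249.52984396  129.7650518 ] [-0.77740358  0.68218709 -2.0749192 ]
```

View pics/b7.png

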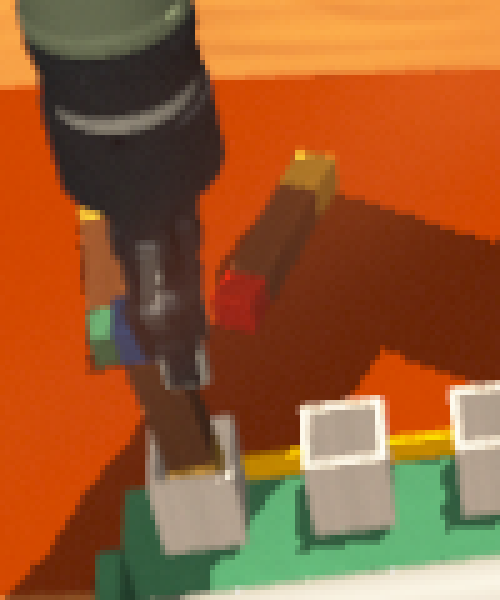

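The brass end is inside the cup with the bar leaning slightly. I'll lower it until it touches the floor.

Request:
send_rows([
  [-1, [0, 0, 0.005], 0],
  [-1, [0, 0, 0.01], 0],
  [-1, [0, 0, 0.014], 0],
  [-1, [0, 0, 0.017], 0],
])

```text
clock: 19.27
position: [648.0, -249.5, 112.9]
tcp_rot: [[-0.109, 0.994, -0.0], [0.994, 0.109, 0.0], [0.0, -0.0, -1.0]]
ft_force: [0.5, 0.1, -1.7]
opening: 0.29
finger_force: 59.1
```

Request:
send_rows([
  [-1, [0, 0, 0.004], 0],
  [-1, [0, 0, 0.008], 0],
  [-1, [0, 0, 0.008], 0],
])

```text
clock: 19.65
position: [648.3, -249.8, 106.7]
tcp_rot: [[-0.109, 0.994, 0.001], [0.994, 0.109, -0.001], [-0.001, 0.001, -1.0]]
ft_force: [-2.0, 1.4, 5.8]
opening: 0.296
finger_force: 59.8
```

Request:
send_rows([
  [0, [0, 0, 0], 0],
  [0, [0, 0, 0], 0],
  [0.3, [0, 0, 0], 0],
  [0.3, [0, 0, 0], 0],
  [0.3, [0, 0, -0.03], 0],
  [0.3, [0, 0, -0.08], 0],
  [0.3, [0, 0, -0.13], 0],
  [0.3, [0, 0.01, -0.16], 0],
])

```text
clock: 20.65
position: [658.5, -249.0, 268.8]
tcp_rot: [[-0.108, 0.994, 0.003], [0.994, 0.108, -0.002], [-0.002, 0.003, -1.0]]
ft_force: [0.4, -0.5, -0.8]
opening: 0.651
finger_force: 0.0
```

```bash
cat > chk.py <<'E'
from stamps import *
t,s=measure()
print("clock",monitor.state()["clock"],monitor.state()["position"].round(1))
CUP=dict(A=(648.5,-259),B=(639.5,-179),C=(631,-99.8),D=(622.8,-21.3))
for k,(x,y) in CUP.items():      # coloured end expected at z=146 above the cup
    for n,f in(("top",t),("scene",s)):
        u,v=proj(n,np.array([x,y,140.]));u,v=int(u),int(v);r=(max(u-14,0),max(v-14,0),u+14,v+14)
        for c in HUE:
            for b in blobs(f,*HUE[c],r,18):
                if c!="green" or b[0]<110: print(k,n,c,b[0],onz(n,b[1:],146 if n=="top" else 140).round(1)[:2]-np.array([x,y]))
E
python3 chk.py
```

```text
knob [573.8 278.2 201.7]
clock 20.75 [ 660.4 -249.3  270. ]
A scene blue 58 [18.6  5.9]
A scene green 49 [-16.9 -29.4]
B top yellow 34 [-36.7   7.6]
C top yellow 37 [-36.1  -0.4]
D top yellow 29 [-35.7  -6.4]
D scene yellow 51 [3.  7.5]
```

Request:
send_rows([
  [1, [0.04, -0.02, 0], -0.16],
  [1, [0.08, -0.045, 0], -0.33],
  [1, [0.12, -0.07, 0], -0.5],
  [1, [0.16, -0.09, 0], -0.67],
  [1, [0.2, -0.11, 0], -0.83],
  [1, [0.24, -0.13, 0], -1.0],
  [1, [0.27, -0.15, 0], -1.16],
  [1, [0.3, -0.17, 0], -1.32],
  [1, [0.331, -0.184, 0], -1.466],
  [1, [0.331, -0.184, 0], -1.466],
])

```text
clock: 22.0
position: [437.1, 61.9, 264.4]
tcp_rot: [[-1.0, -0.007, -0.002], [-0.007, 1.0, 0.0], [0.002, 0.0, -1.0]]
ft_force: [0.1, -1.1, -0.0]
opening: 0.999
finger_force: 0.0
```

```bash
python3 chk.py
```

```text
knob [573.8 278.2 201.7]
red mid [ 433.8 -238.1] dir -17.8 d 110 grasp [ 481.4 -253.4] yaxis 72.2 plan z100: [ -41.4 -313.9  164.8] 18.0 q6 -2
green mid [ 457.2 -338.4] dir 11.9 d 110 grasp [ 506.1 -328. ] yaxis 101.9 plan z100: [ -65.9 -388.7  164.9] -11.7 q6 -2
clock 22.1 [438.8  60.5 264.7]
A top blue 72 [1.1 4.2]
A scene blue 70 [0.  4.8]
A scene green 46 [-16.9 -29.7]
B top yellow 40 [-36.2   1.1]
C top yellow 27 [-35.  -10.5]
```

Request:
send_rows([
  [0.4, [-0.01, -0.06, 0.02], 0.05],
  [0.4, [-0.02, -0.12, 0.05], 0.15],
  [0.4, [-0.03, -0.18, 0.08], 0.25],
  [0.4, [-0.035, -0.24, 0.11], 0.314],
  [0.4, [-0.0414, -0.3, 0.14], 0.314],
  [0.4, [-0.0414, -0.314, 0.17], 0.314],
  [0.4, [-0.0414, -0.314, 0.2], 0.314],
  [0.4, [-0.0414, -0.314, 0.23], 0.314],
  [0.4, [-0.0414, -0.314, 0.25], 0.314],
  [0.4, [-0.0414, -0.314, 0.26], 0.314],
])

```text
clock: 23.35
position: [480.7, -253.9, 3.4]
tcp_rot: [[-0.952, 0.307, -0.002], [0.307, 0.952, 0.001], [0.002, 0.0, -1.0]]
ft_force: [-0.6, 0.2, 0.2]
opening: 0.702
finger_force: 0.0
```

Request:
send_rows([
  [0.4, [0, 0, 0], 0],
  [-1, [0, 0, 0], 0],
  [-1, [0, 0, 0], 0],
  [-1, [0, 0, 0], 0],
  [-1, [0, 0, 0], 0],
  [-1, [0, 0, 0], 0],
], force=25)

```text
clock: 24.1
position: [482.6, -253.9, 6.3]
tcp_rot: [[-0.952, 0.305, 0.002], [0.305, 0.952, -0.001], [-0.002, -0.001, -1.0]]
ft_force: [-1.3, -0.5, 5.6]
opening: 0.299
finger_force: 25.7
```

Request:
send_rows([
  [-1, [0, 0, -0.01], 0],
  [-1, [0, 0, -0.03], 0],
  [-1, [0, 0, -0.06], 0],
  [-1, [0, 0, -0.09], 0],
])

```text
clock: 24.6
position: [481.3, -252.7, 96.1]
tcp_rot: [[-0.952, 0.305, -0.001], [0.305, 0.952, 0.001], [0.001, 0.001, -1.0]]
ft_force: [0.0, -0.6, -1.6]
opening: 0.302
finger_force: 24.8
```

```bash
python3 -c "
from h import *
s=monitor.state();print(s['position'],s['opening'],s['q'].round(),plan([545,13,70],2.7))"
```

```text
[ 481.3119512  -252.7407021    96.13088679] 0.3019725994504027 [-35.  25. -23.  42.   0. -18.] (array([ 20.3, 272.5,  26.3]), 69.6, 'q6 -18')
```

Request:
send_rows([
  [-1, [0.002, 0.03, 0], 0.15],
  [-1, [0.004, 0.065, 0], 0.3],
  [-1, [0.007, 0.1, 0], 0.47],
  [-1, [0.01, 0.14, 0], 0.64],
  [-1, [0.013, 0.18, 0], 0.81],
  [-1, [0.016, 0.22, 0.005], 0.98],
  [-1, [0.019, 0.25, 0.012], 1.12],
  [-1, [0.0203, 0.265, 0.02], 1.215],
  [-1, [0.0203, 0.2725, 0.026], 1.215],
  [-1, [0.0203, 0.2725, 0.026], 1.215],
])

```text
clock: 25.85
position: [545.0, 12.6, 68.9]
tcp_rot: [[-0.048, 0.999, -0.001], [0.999, 0.048, -0.0], [-0.0, -0.001, -1.0]]
ft_force: [0.5, -0.9, -1.3]
opening: 0.298
finger_force: 24.9
```

Request:
send_rows([
  [-1, [0.006, 0, 0], 0],
  [-1, [0.011, 0, 0], 0],
  [-1, [0.015, 0, 0], 0],
  [-1, [0.018, 0, 0], 0],
  [-1, [0.021, 0, 0], 0],
  [-1, [0.021, 0, 0], 0],
])

```text
clock: 26.6
position: [544.2, 28.4, 69.5]
tcp_rot: [[-0.044, 0.999, -0.001], [0.999, 0.044, -0.012], [-0.012, -0.002, -1.0]]
ft_force: [-1.8, -15.7, 0.1]
opening: 0.298
finger_force: 24.5
```

Request:
send_rows([
  [-1, [0.0005, 0, -0.01], 0],
  [-1, [0.002, 0, -0.021], 0],
  [-1, [0.004, 0, -0.031], 0],
  [-1, [0.007, 0, -0.041], 0],
  [-1, [0.011, 0, -0.051], 0],
  [-1, [0.016, 0, -0.06], 0],
])

```text
clock: 27.35
position: [543.2, 48.1, 129.6]
tcp_rot: [[-0.045, 0.999, -0.001], [0.999, 0.045, -0.003], [-0.003, -0.001, -1.0]]
ft_force: [-1.1, -5.5, 0.0]
opening: 0.3
finger_force: 24.8
```

Request:
send_rows([
  [-1, [0.007, 0, -0.009], 0],
  [-1, [0.014, 0, -0.018], 0],
  [-1, [0.022, 0, -0.026], 0],
  [-1, [0.03, 0, -0.032], 0],
  [-1, [0.039, 0, -0.037], 0],
  [-1, [0.048, 0, -0.041], 0],
  [-1, [0.057, 0, -0.044], 0],
  [-1, [0.066, 0, -0.046], 0],
  [-1, [0.075, 0, -0.046], 0],
])

```text
clock: 28.48
position: [540.4, 125.0, 175.3]
tcp_rot: [[-0.046, 0.999, 0.0], [0.999, 0.046, 0.0], [0.0, 0.0, -1.0]]
ft_force: [0.1, -2.9, 0.4]
opening: 0.297
finger_force: 26.8
```

Request:
send_rows([
  [-1, [0.005, 0, 0], 0],
  [-1, [0.009, 0, 0], 0],
  [-1, [0.011, 0, 0], 0],
  [-1, [0.011, 0, 0], 0],
])

```text
clock: 28.98
position: [539.7, 135.4, 175.1]
tcp_rot: [[-0.046, 0.999, -0.0], [0.999, 0.046, 0.0], [0.0, -0.0, -1.0]]
ft_force: [0.5, -2.4, -1.6]
opening: 0.303
finger_force: 27.5
```

```bash
cat > bar.py <<'E'
from h import *
import sys
col=sys.argv[1]
f=grab_frame("scene");s=monitor.state();print(s["position"].round(1),s["ft_force"].round(1))
u,v=proj("scene",s["position"]);r=[int(u)-40,int(v)-45,int(u)+45,int(v)+75]
for c in(col,"yellow"):
    lo,hi=HUE[c]; lo=(lo[0],lo[1],60 if c=="yellow" else min(lo[2],90))
    h=cv2.cvtColor(f,cv2.COLOR_BGR2HSV);m=cv2.inRange(h,np.array(lo),np.array(hi));n,L,st,ce=cv2.connectedComponentsWithStats(m,connectivity=4)
    for i in range(1,n):
        x,y=ce[i]
        if st[i,4]>=15 and r[0]<x<r[2] and r[1]<y<r[3]:
            x0,y0,w,hh,_=st[i]
            print(c,st[i].tolist(),"centroid",*inplane((x,y)),"bottomL/R",inplane((x0-.5,y0+hh-1))[1],inplane((x0+w-.5,y0+hh-1)))
E
python3 bar.py red
```

```text
[539.7 135.3 175.1] [-0.5 -2.3 -0.8]
red [304, 161, 9, 14, 107] centroid [540.6 116.7 197.4] -18.7 bottomL/R -29.4 (array([540. , 130.3, 174.9]), np.float64(-5.1))
red [340, 209, 5, 4, 18] centroid [535.4 229.   28.6] 93.7 bottomL/R 87.0 (array([535. , 237.4,  21.5]), np.float64(102.1))
```

Request:
send_rows([
  [-1, [0.004, 0, 0], 0],
  [-1, [0.008, 0, 0], 0],
  [-1, [0.011, 0, 0], 0],
  [-1, [0.011, 0, 0], 0],
  [-1, [0.011, 0, 0], 0],
])

```text
clock: 29.65
position: [539.3, 146.6, 175.2]
tcp_rot: [[-0.046, 0.999, -0.0], [0.999, 0.046, 0.001], [0.001, -0.0, -1.0]]
ft_force: [0.0, -1.3, -0.6]
opening: 0.291
finger_force: 28.0
```

Request:
send_rows([
  [-1, [0, 0, 0], 0],
  [-1, [-0.012, 0, -0.01], 0],
  [-1, [-0.035, 0.008, -0.025], 0],
  [-1, [-0.07, 0.018, -0.03], -0.03],
  [-1, [-0.11, 0.03, -0.03], -0.063],
  [-1, [-0.15, 0.042, -0.03], -0.063],
  [-1, [-0.19, 0.053, -0.03], -0.063],
  [-1, [-0.23, 0.064, -0.03], -0.063],
  [-1, [-0.265, 0.075, -0.03], -0.063],
  [-1, [-0.29, 0.082, -0.03], -0.063],
], force=60)

```text
clock: 30.9
position: [635.0, -141.8, 205.8]
tcp_rot: [[-0.107, 0.994, 0.001], [0.994, 0.107, 0.001], [0.001, 0.001, -1.0]]
ft_force: [0.2, -0.4, -1.5]
opening: 0.294
finger_force: 59.0
```

Request:
send_rows([
  [-1, [-0.015, 0.002, 0], 0],
  [-1, [-0.025, 0.003, 0], 0],
  [-1, [-0.03, 0.003, 0], 0],
  [-1, [-0.03, 0.003, 0], 0],
], force=60)

```text
clock: 31.4
position: [640.7, -168.7, 205.3]
tcp_rot: [[-0.109, 0.994, -0.0], [0.994, 0.109, 0.0], [0.0, -0.0, -1.0]]
ft_force: [0.2, -0.7, -1.5]
opening: 0.291
finger_force: 59.1
```

```bash
python3 bar.py red; python3 -c "
from h import *
print(plan([639.2,-169.6,150],6.2))"
```

```text
[ 640.7 -168.5  205.3] [-0.5 -0.  -2.3]
red [182, 183, 7, 12, 58] centroid [ 643.3 -192.2  231.5] -23.9 bottomL/R -33.2 (array([ 642.6, -185.3,  213.6]), np.float64(-17.0))
yellow [208, 236, 13, 3, 24] centroid [ 637.5 -139.2   51.1] 29.4 bottomL/R 12.5 (array([ 635.6, -121.9,   44.3]), np.float64(46.8))
(array([-1. , -1.6, 55.3]), 0.1, 'q6 63')
```

Request:
send_rows([
  [-1, [-0.001, -0.0015, 0.01], 0],
  [-1, [-0.001, -0.0015, 0.02], 0],
  [-1, [-0.001, -0.0015, 0.03], 0],
  [-1, [-0.001, -0.0015, 0.036], 0],
  [-1, [-0.001, -0.0015, 0.042], 0],
  [-1, [-0.001, -0.0015, 0.048], 0],
  [-1, [-0.001, -0.0015, 0.053], 0],
  [-1, [-0.001, -0.0015, 0.058], 0],
], force=40)

```text
clock: 32.45
position: [639.6, -170.3, 147.1]
tcp_rot: [[-0.109, 0.994, 0.0], [0.994, 0.109, -0.0], [-0.0, 0.0, -1.0]]
ft_force: [0.1, -0.0, -1.2]
opening: 0.291
finger_force: 59.0
```

```bash
python3 -c "
from h import *
s=monitor.state();print(s['position'],s['ft_force'],s['ft_torque'])
f=grab_frame('scene')
h=cv2.cvtColor(f,cv2.COLOR_BGR2HSV)
u,v=proj('scene',np.array([639.5,-179,61]));print(u,v)
u,v=int(u),int(v)
for r in range(v-22,v+10,2): print(r,[f'{a}/{b}/{c}' for a,b,c in h[r,u-12:u+13:3]])"
```

```text
[ 639.58502758 -170.34138102  147.08759936] [ 0.0674251  -0.01285834 -1.23109388] [0.00794333 0.02453918 0.00709519]
198.39067707514337 235.84750138051385
213 ['3/219/155', '3/216/144', '4/214/138', '14/48/79', '3/49/47', '21/41/118', '8/224/106', '9/236/105', '9/231/106']
215 ['9/210/143', '11/171/94', '11/169/86', '18/40/95', '17/52/44', '18/39/97', '8/226/106', '8/221/106', '9/233/105']
217 ['8/221/127', '11/165/88', '12/171/85', '17/38/107', '6/31/41', '18/32/80', '9/221/106', '9/233/105', '8/224/106']
219 ['9/217/108', '11/169/83', '11/171/85', '13/83/107', '14/89/86', '9/221/106', '8/229/106', '9/229/106', '9/233/105']
221 ['9/229/107', '11/171/82', '11/167/84', '11/166/83', '11/166/72', '9/240/104', '9/231/105', '9/230/104', '9/236/105']
223 ['9/226/107', '11/177/85', '10/162/82', '11/167/84', '11/164/81', '9/227/100', '10/245/105', '8/224/106', '9/236/105']
225 ['9/231/106', '9/201/94', '10/170/81', '12/168/82', '11/169/83', '9/220/88', '9/238/104', '8/226/106', '9/233/105']
227 ['8/224/106', '9/236/105', '11/165/82', '12/173/84', '11/170/81', '10/182/66', '8/224/106', '9/240
[... 315 characters left out ...]
1', '10/169/83', '11/165/82', '15/56/168', '9/105/141', '9/233/104']
235 ['9/240/105', '9/236/106', '14/66/131', '12/171/82', '16/177/101', '18/193/145', '17/93/150', '11/82/159', '8/229/106']
237 ['9/235/103', '9/238/104', '15/52/152', '19/197/192', '19/200/167', '19/197/171', '18/136/158', '17/78/177', '23/255/235']
239 ['14/247/121', '17/255/132', '16/50/139', '19/201/170', '19/195/171', '19/198/171', '19/160/159', '19/81/208', '21/255/195']
241 ['21/255/189', '21/255/190', '15/46/122', '18/152/174', '17/115/168', '19/61/226', '20/43/245', '17/49/198', '22/255/172']
243 ['21/255/192', '21/255/193', '15/51/176', '15/51/175', '14/52/173', '15/49/176', '15/51/175', '15/50/158', '67/115/177']
```

The brass end (columns about 194–205) is inside the cup opening (about 191–209). Lowering to the floor and releasing.

Request:
send_rows([
  [-1, [0, 0, 0.008], 0],
  [-1, [0, 0, 0.016], 0],
  [-1, [0, 0, 0.024], 0],
  [-1, [0, 0, 0.03], 0],
  [-1, [0, 0, 0.035], 0],
  [-1, [0, 0, 0.039], 0],
  [-1, [0, 0, 0.042], 0],
])

```text
clock: 33.38
position: [640.1, -170.6, 107.8]
tcp_rot: [[-0.109, 0.994, 0.002], [0.994, 0.109, -0.001], [-0.001, 0.002, -1.0]]
ft_force: [-5.5, 3.2, 23.5]
opening: 0.295
finger_force: 61.6
```

Request:
send_rows([
  [0, [0, 0, 0], 0],
  [0, [0, 0, 0], 0],
  [0.3, [0, 0, 0], 0],
  [0.3, [0, 0, 0], 0],
  [0.3, [0, 0, -0.03], 0],
  [0.3, [0, 0, -0.08], 0],
  [0.3, [0, 0, -0.13], 0],
  [0.3, [0, -0.01, -0.16], 0],
])

```text
clock: 34.38
position: [630.7, -171.7, 268.2]
tcp_rot: [[-0.109, 0.994, 0.004], [0.994, 0.109, -0.001], [-0.002, 0.003, -1.0]]
ft_force: [-0.1, -0.8, 0.6]
opening: 0.649
finger_force: 0.0
```

```bash
python3 chk.py; python3 -c "
from h import *
print(plan([430,-80,265],90))"
```

```text
knob [573.8 278.2 201.7]
green mid [ 457.5 -337.9] dir 11.8 d 110 grasp [ 506.5 -327.7] yaxis 101.8 plan z100: [-140.5 -141.7  169.4] 84.5 q6 62
clock 34.475 [ 630.9 -172.2  269.8]
A scene blue 45 [20.2  9. ]
A scene green 47 [-17.2 -29.5]
B top green 68 [22.8 37.2]
B scene red 32 [3.3 5.5]
C top yellow 32 [-36.6   5.2]
D top yellow 29 [-35.7  -6.4]
D scene yellow 48 [4.5 7.2]
(array([ 113.5, -189.8,    3.2]), -83.8, 'q6 62')
```

Request:
send_rows([
  [0.4, [-0.01, -0.03, 0], -0.17],
  [0.4, [-0.03, -0.06, 0], -0.34],
  [0.4, [-0.05, -0.09, 0], -0.51],
  [0.4, [-0.07, -0.12, 0], -0.68],
  [0.4, [-0.1, -0.142, 0], -0.85],
  [0.4, [-0.12, -0.142, 0.02], -1.02],
  [0.4, [-0.14, -0.142, 0.05], -1.19],
  [0.4, [-0.1405, -0.142, 0.08], -1.36],
  [0.4, [-0.1405, -0.142, 0.11], -1.53],
  [0.4, [-0.1405, -0.142, 0.14], -1.667],
])

```text
clock: 35.72
position: [503.0, -326.0, 122.8]
tcp_rot: [[-0.978, -0.208, -0.001], [-0.208, 0.978, 0.001], [0.001, 0.002, -1.0]]
ft_force: [0.3, 0.3, 0.3]
opening: 0.699
finger_force: 0.0
```

Request:
send_rows([
  [0.4, [0, 0, 0.03], 0],
  [0.4, [0, 0, 0.06], 0],
  [0.4, [0, 0, 0.08], 0],
])

```text
clock: 36.1
position: [502.3, -325.3, 42.3]
tcp_rot: [[-0.979, -0.204, -0.003], [-0.204, 0.979, 0.002], [0.002, 0.003, -1.0]]
ft_force: [-0.4, 0.7, 0.8]
opening: 0.702
finger_force: 0.0
```

```bash
python3 -c "
from h import *
s=monitor.state();print(s['position'],s['opening'],s['q'].round(),plan([506.5,-327.7,5],101.8))"
```

```text
[ 502.30610356 -325.30992753   42.28743634] 0.7023832366431758 [-40.  34. -16.  40.   0. -52.] (array([-3.7, -3.3, 37.3]), -0.0, 'q6 -52')
```

Request:
send_rows([
  [0.4, [-0.0037, -0.0033, 0.02], 0],
  [0.4, [-0.0037, -0.0033, 0.037], 0],
  [0.4, [-0.0037, -0.0033, 0.037], 0],
  [-1, [-0.0037, -0.0033, 0.037], 0],
  [-1, [-0.0037, -0.0033, 0.037], 0],
  [-1, [-0.0037, -0.0033, 0.037], 0],
  [-1, [-0.0037, -0.0033, 0.037], 0],
  [-1, [-0.0037, -0.0033, 0.037], 0],
], force=25)

```text
clock: 37.1
position: [508.7, -329.5, 9.3]
tcp_rot: [[-0.979, -0.204, 0.002], [-0.204, 0.979, -0.001], [-0.001, -0.002, -1.0]]
ft_force: [-0.1, 0.0, 5.5]
opening: 0.298
finger_force: 25.6
```

Request:
send_rows([
  [-1, [0, 0, -0.01], 0],
  [-1, [0, 0, -0.03], 0],
  [-1, [0, 0, -0.06], 0],
  [-1, [0, 0, -0.09], 0],
])

```text
clock: 37.6
position: [507.5, -328.5, 99.0]
tcp_rot: [[-0.979, -0.204, -0.001], [-0.204, 0.979, 0.001], [0.001, 0.001, -1.0]]
ft_force: [-0.1, 0.7, -1.1]
opening: 0.302
finger_force: 24.8
```

```bash
python3 -c "
from h import *
s=monitor.state();print(s['position'],s['opening'],s['q'].round(),plan([545,13,70],2.7))"
```

```text
[ 507.46679953 -328.52353661   99.01212587] 0.30163739404689216 [-40.  31. -13.  47.   0. -52.] (array([-106.3,  326.7,   29.3]), -80.9, 'q6 -52')
```

Request:
send_rows([
  [-1, [-0.005, 0.02, 0], 0.15],
  [-1, [-0.015, 0.05, 0], 0.32],
  [-1, [-0.03, 0.09, 0], 0.5],
  [-1, [-0.042, 0.13, 0], 0.68],
  [-1, [-0.055, 0.17, 0], 0.86],
  [-1, [-0.068, 0.21, 0], 1.04],
  [-1, [-0.08, 0.25, 0.005], 1.22],
  [-1, [-0.093, 0.285, 0.012], 1.4],
  [-1, [-0.102, 0.31, 0.02], 1.57],
  [-1, [-0.1063, 0.3267, 0.029], 1.73],
])

```text
clock: 38.85
position: [545.3, 13.9, 69.3]
tcp_rot: [[-0.042, 0.999, -0.0], [0.999, 0.042, -0.0], [-0.0, -0.0, -1.0]]
ft_force: [0.2, -0.8, -1.2]
opening: 0.298
finger_force: 24.8
```

Request:
send_rows([
  [-1, [0, 0, 0], 0],
  [-1, [0, 0, 0], 0],
])

```text
clock: 39.1
position: [545.4, 11.9, 69.6]
tcp_rot: [[-0.048, 0.999, -0.0], [0.999, 0.048, -0.001], [-0.001, -0.0, -1.0]]
ft_force: [-0.0, 0.1, -1.8]
opening: 0.3
finger_force: 24.9
```

Request:
send_rows([
  [-1, [0.006, 0, 0], 0],
  [-1, [0.011, 0, 0], 0],
  [-1, [0.015, 0, 0], 0],
  [-1, [0.018, 0, 0], 0],
  [-1, [0.021, 0, 0], 0],
  [-1, [0.021, 0, 0], 0],
])

```text
clock: 39.85
position: [545.0, 26.8, 69.9]
tcp_rot: [[-0.043, 0.999, 0.0], [0.999, 0.043, -0.015], [-0.015, -0.0, -1.0]]
ft_force: [-2.0, -20.3, 0.2]
opening: 0.298
finger_force: 25.2
```

Request:
send_rows([
  [-1, [0.0005, 0, -0.01], 0],
  [-1, [0.002, 0, -0.021], 0],
  [-1, [0.004, 0, -0.031], 0],
  [-1, [0.007, 0, -0.041], 0],
  [-1, [0.011, 0, -0.051], 0],
  [-1, [0.016, 0, -0.06], 0],
])

```text
clock: 40.6
position: [543.8, 48.3, 129.8]
tcp_rot: [[-0.045, 0.999, 0.0], [0.999, 0.045, -0.003], [-0.003, -0.0, -1.0]]
ft_force: [-0.7, -4.8, -0.5]
opening: 0.298
finger_force: 24.6
```

Request:
send_rows([
  [-1, [0.007, 0, -0.009], 0],
  [-1, [0.014, 0, -0.018], 0],
  [-1, [0.022, 0, -0.026], 0],
  [-1, [0.03, 0, -0.032], 0],
  [-1, [0.039, 0, -0.037], 0],
  [-1, [0.048, 0, -0.041], 0],
  [-1, [0.057, 0, -0.044], 0],
  [-1, [0.066, 0, -0.046], 0],
  [-1, [0.075, 0, -0.046], 0],
  [-1, [0.08, 0, -0.046], 0],
])

```text
clock: 41.85
position: [539.9, 130.0, 175.1]
tcp_rot: [[-0.046, 0.999, -0.0], [0.999, 0.046, -0.0], [-0.0, -0.0, -1.0]]
ft_force: [0.4, -2.3, 0.3]
opening: 0.297
finger_force: 25.8
```

Request:
send_rows([
  [-1, [0.005, 0, 0], 0],
  [-1, [0.01, 0, 0], 0],
  [-1, [0.014, 0, 0], 0],
  [-1, [0.018, 0, 0], 0],
  [-1, [0.018, 0, 0], 0],
  [-1, [0.018, 0, 0], 0],
])

```text
clock: 42.6
position: [539.2, 147.6, 175.2]
tcp_rot: [[-0.046, 0.999, -0.0], [0.999, 0.046, 0.001], [0.001, -0.0, -1.0]]
ft_force: [-0.1, -2.1, -0.2]
opening: 0.3
finger_force: 27.1
```

```bash
python3 bar.py green;  python3 -c "
from h import *
print(plan([630.5,-90.0,206],6.2))"
```

```text
[539.2 147.5 175.2] [-0.5 -1.8 -0.5]
green [308, 162, 10, 13, 113] centroid [540.1 128.3 196.1] -19.2 bottomL/R -30.8 (array([539.3, 143.8, 173.7]), np.float64(-3.7))
green [332, 190, 14, 10, 57] centroid [536.3 209.3  88.8] 61.8 bottomL/R 44.9 (array([535.2, 233.2,  74. ]), np.float64(85.7))
green [313, 193, 97, 62, 2573] centroid [532.1 299.1 -84. ] 151.6 bottomL/R 9.4 (array([ 523.4,  488.4, -202.3]), np.float64(341.0))
yellow [360, 194, 7, 3, 20] centroid [533.  281.7  84.4] 134.3 bottomL/R 125.1 (array([532.5, 293.1,  79.7]), np.float64(145.7))
(array([-241.4,   80.3,  -30.9]), -3.6, 'q6 95')
```

Request:
send_rows([
  [-1, [0, 0, 0], 0],
  [-1, [-0.012, 0, -0.01], 0],
  [-1, [-0.03, 0.008, -0.025], 0],
  [-1, [-0.06, 0.02, -0.031], -0.03],
  [-1, [-0.095, 0.032, -0.031], -0.063],
  [-1, [-0.13, 0.044, -0.031], -0.063],
  [-1, [-0.165, 0.056, -0.031], -0.063],
  [-1, [-0.2, 0.068, -0.031], -0.063],
  [-1, [-0.225, 0.077, -0.031], -0.063],
  [-1, [-0.24, 0.0803, -0.031], -0.063],
], force=60)

```text
clock: 43.9
position: [631.0, -90.3, 206.7]
tcp_rot: [[-0.107, 0.994, 0.001], [0.994, 0.107, 0.001], [0.001, 0.001, -1.0]]
ft_force: [-1.2, 0.8, -0.9]
opening: 0.286
finger_force: 59.0
```

Request:
send_rows([
  [-1, [0, 0, 0], 0],
  [-1, [0, 0, 0.01], 0],
  [-1, [0, 0, 0.02], 0],
  [-1, [0, 0, 0.03], 0],
  [-1, [0, 0, 0.035], 0],
  [-1, [0, 0, 0.04], 0],
])

```text
clock: 44.65
position: [630.5, -88.5, 165.9]
tcp_rot: [[-0.109, 0.994, -0.0], [0.994, 0.109, 0.0], [0.0, -0.0, -1.0]]
ft_force: [-0.9, -0.6, -1.6]
opening: 0.285
finger_force: 59.0
```

```bash
cat > hole.py <<'E'
from h import *
import sys
X=np.array([float(sys.argv[1]),float(sys.argv[2]),61.]);s=monitor.state();print(s["position"].round(1),s["ft_force"].round(1),plan([X[0]-.5,X[1]+10,150],6.2))
f=grab_frame("scene");h=cv2.cvtColor(f,cv2.COLOR_BGR2HSV);u,v=map(int,proj("scene",X))
for r in range(v-20,v+9,2): # W rim/wall, b wood, B brass, . other
    print(r,"".join("B" if 17<=a<=27 and b>140 and c>55 else "b" if 9<=a<=13 and 110<b<205 else "W" if b<100 and c>105 else "." for a,b,c in h[r,u-15:u+16].astype(int)))
E
python3 hole.py 631 -99.8
```

```text
[630.5 -88.5 165.9] [-0.9 -0.6 -1.6] (array([-1.3, -0.2, 15.9]), 0.1, 'q6 69')
212 .......bbbbbbbbbbb.............
214 .......bbbbbbbbbbb.............
216 ........bbbbbbbbbbb............
218 ........bbbbbbbbbbb............
220 .........bbbbbbbbbbb...........
222 .........bbbbbbbbbbB...........
224 ..........bbbbbbbbbb...........
226 ..........bbbbbbbbb.BWW........
228 .......WWWW.BBBBBBBBBWW........
230 ......bWWWW.BBBBBBBBBBWW.......
232 .......WWWWWBBBBBBBBBBWW.......
234 .......WWWWW.BBBBBBBBBWW.BBBBBB
236 ..BBBBBBWWWWW....WWWWWWWWBBBBBB
238 BBBBBBBBWWWWWWWWWWWWWWWWWBBBB..
240 BBBBBBBBWWWWWWWWWWWWWWWWWW.....
```

Request:
send_rows([
  [-1, [-0.003, 0, 0], 0],
  [-1, [-0.003, 0, 0.006], 0],
  [-1, [-0.003, 0, 0.012], 0],
  [-1, [-0.003, 0, 0.018], 0],
  [-1, [-0.003, 0, 0.024], 0],
  [-1, [-0.003, 0, 0.03], 0],
], force=40)

```text
clock: 45.45
position: [630.8, -91.6, 135.8]
tcp_rot: [[-0.109, 0.994, -0.0], [0.994, 0.109, 0.0], [0.0, -0.0, -1.0]]
ft_force: [0.1, -0.2, -1.0]
opening: 0.288
finger_force: 59.0
```

```bash
python3 hole.py 631 -99.8
```

```text
[630.8 -91.6 135.8] [ 0.1 -0.2 -1. ] (array([  1.9,  -0.1, -14.2]), 0.0, 'q6 69')
212 ..............W......Wb........
214 ....b.......b.W......Wb........
216 .....bbbbbbbb.W......W.........
218 ......bbbbbbbb...bbbb..........
220 .......bbbbbbbbbb..............
222 .......bbbbbbbbbbb.............
224 ........bbbbbbbbbb.............
226 ........bbbbbbbbbbWWWWW........
228 ......bWWbbbbbbbbbbWWWW........
230 .......WWWbbbbbbbbb.WWWW.......
232 .......WWWbbbbbbbbbBWWWW.......
234 ........WWWbbbbbbb.B.WWW.BBBBBB
236 .BBBBBBBWWWBBBBBBBBBBWWWWBBBBBB
238 BBBBBBBBWWWWWWWWWWWWWWWWWBBBB..
240 BBBBBBBBWWWWWWWWWWWWWWWWWW.....
```

Request:
send_rows([
  [-1, [0, 0, 0.006], 0],
  [-1, [0, 0, 0.012], 0],
  [-1, [0, 0, 0.018], 0],
  [-1, [0, 0, 0.023], 0],
  [-1, [0, 0, 0.027], 0],
  [-1, [0, 0, 0.03], 0],
])

```text
clock: 46.25
position: [632.0, -91.9, 110.3]
tcp_rot: [[-0.109, 0.994, 0.003], [0.994, 0.109, -0.002], [-0.002, 0.003, -1.0]]
ft_force: [-8.6, 3.4, 34.7]
opening: 0.286
finger_force: 62.4
```

```bash
python3 hole.py 631 -99.8|head -1
```

```text
[632.  -91.9 110.3] [-8.6  3.4 34.7] (array([  2.2,  -1.1, -39.7]), 0.0, 'q6 69')
```

Request:
send_rows([
  [-1, [0, 0, -0.004], 0],
  [0, [0, 0, -0.004], 0],
  [0, [0, 0, -0.004], 0],
  [0.3, [0, 0, -0.004], 0],
  [0.3, [0, 0, -0.004], 0],
  [0.3, [0, 0, -0.03], 0],
  [0.3, [0, 0, -0.08], 0],
  [0.3, [0, 0, -0.13], 0],
  [0.3, [0, 0, -0.16], 0],
])

```text
clock: 47.42
position: [631.7, -91.9, 269.2]
tcp_rot: [[-0.109, 0.994, 0.003], [0.994, 0.109, -0.001], [-0.001, 0.003, -1.0]]
ft_force: [-0.2, -0.6, 0.1]
opening: 0.651
finger_force: 0.0
```

```bash
python3 -c "
from h import *
print(plan([440,-180,265],90))"
```

```text
(array([ -66.8, -200.2,    3.7]), -83.8, 'q6 69')
```

Request:
send_rows([
  [0.4, [0, -0.03, 0], -0.15],
  [0.4, [-0.01, -0.06, 0], -0.31],
  [0.4, [-0.02, -0.09, 0], -0.48],
  [0.4, [-0.03, -0.12, 0], -0.65],
  [0.4, [-0.04, -0.15, 0], -0.82],
  [0.4, [-0.05, -0.17, 0], -0.99],
  [0.4, [-0.06, -0.19, 0], -1.16],
  [0.4, [-0.067, -0.2, 0], -1.32],
  [0.4, [-0.067, -0.2, 0], -1.463],
  [0.4, [-0.067, -0.2, 0], -1.463],
])

```text
clock: 48.68
position: [439.2, -180.2, 266.4]
tcp_rot: [[-1.0, 0.001, 0.0], [0.001, 1.0, -0.0], [-0.0, -0.0, -1.0]]
ft_force: [-0.0, -0.1, -0.4]
opening: 0.703
finger_force: 0.0
```

```bash
python3 chk.py
```

```text
knob [573.8 278.2 202. ]
yellow mid [450.3  -2.4] dir -7.1 d 109 grasp [500.   -8.6] yaxis 82.9 plan z100: [-60.4 171.4 166.3] 7.1 q6 -31
clock 48.775 [ 439.4 -180.   266.3]
A top blue 73 [1.4 3.9]
A scene blue 103 [7.3 5. ]
B top yellow 40 [-36.2   1.1]
B top red 54 [2.4 2.5]
B scene red 76 [-0.5  1.5]
C top yellow 37 [-36.1  -0.4]
D top yellow 28 [-35.8  -7. ]
D scene yellow 57 [1.9 6.8]
```

Request:
send_rows([
  [0.4, [-0.02, 0.05, 0.02], 0.05],
  [0.4, [-0.04, 0.1, 0.06], 0.1],
  [0.4, [-0.06, 0.15, 0.1], 0.124],
  [0.4, [-0.0604, 0.1714, 0.14], 0.124],
  [0.4, [-0.0604, 0.1714, 0.17], 0.124],
  [0.4, [-0.0604, 0.1714, 0.2], 0.124],
  [0.4, [-0.0604, 0.1714, 0.225], 0.124],
  [0.4, [-0.0604, 0.1714, 0.245], 0.124],
  [0.4, [-0.0604, 0.1714, 0.258], 0.124],
  [0.4, [-0.0604, 0.1714, 0.262], 0.124],
])

```text
clock: 50.02
position: [499.2, -8.4, 3.7]
tcp_rot: [[-0.992, 0.123, -0.001], [0.123, 0.992, 0.0], [0.001, 0.0, -1.0]]
ft_force: [0.8, 0.3, 0.0]
opening: 0.701
finger_force: 0.0
```

Request:
send_rows([
  [0.4, [0, 0, 0], 0],
  [-1, [0, 0, 0], 0],
  [-1, [0, 0, 0], 0],
  [-1, [0, 0, 0], 0],
  [-1, [0, 0, 0], 0],
  [-1, [0, 0, 0], 0],
], force=25)

```text
clock: 50.78
position: [500.2, -8.7, 5.0]
tcp_rot: [[-0.992, 0.123, 0.001], [0.123, 0.992, -0.0], [-0.001, -0.0, -1.0]]
ft_force: [-1.0, -0.1, 5.9]
opening: 0.307
finger_force: 25.5
```

Request:
send_rows([
  [-1, [0, 0, -0.01], 0],
  [-1, [0, 0, -0.03], 0],
  [-1, [0, 0, -0.06], 0],
  [-1, [0, 0, -0.09], 0],
])

```text
clock: 51.28
position: [499.0, -8.4, 95.3]
tcp_rot: [[-0.992, 0.122, -0.001], [0.122, 0.992, 0.0], [0.001, 0.0, -1.0]]
ft_force: [1.0, 0.4, -0.8]
opening: 0.3
finger_force: 24.8
```

```bash
python3 -c "
from h import *
s=monitor.state();print(s['position'],s['opening'],s['q'].round(),plan([545,13,70],2.7))"
```

```text
[499.03637481  -8.41137401  95.28235579] 0.29996748340538076 [ -9.  21. -29.  39.   0.  -2.] (array([-43. ,  26.9,  25.3]), 80.3, 'q6 -2')
```

Request:
send_rows([
  [-1, [-0.01, 0.003, 0], 0.15],
  [-1, [-0.02, 0.006, 0], 0.32],
  [-1, [-0.03, 0.01, 0], 0.49],
  [-1, [-0.04, 0.014, 0], 0.66],
  [-1, [-0.043, 0.018, 0], 0.83],
  [-1, [-0.043, 0.022, 0], 1.0],
  [-1, [-0.043, 0.026, 0], 1.17],
  [-1, [-0.043, 0.027, 0.01], 1.3],
  [-1, [-0.043, 0.027, 0.02], 1.4],
  [-1, [-0.043, 0.027, 0.025], 1.4],
])

```text
clock: 52.52
position: [544.9, 13.1, 69.0]
tcp_rot: [[-0.049, 0.999, -0.001], [0.999, 0.049, 0.0], [0.0, -0.001, -1.0]]
ft_force: [-0.0, 0.2, -2.0]
opening: 0.3
finger_force: 24.7
```

Request:
send_rows([
  [-1, [0.006, 0, 0], 0],
  [-1, [0.011, 0, 0], 0],
  [-1, [0.015, 0, 0], 0],
  [-1, [0.018, 0, 0], 0],
  [-1, [0.021, 0, 0], 0],
  [-1, [0.021, 0, 0], 0],
])

```text
clock: 53.28
position: [544.4, 28.7, 69.8]
tcp_rot: [[-0.046, 0.999, -0.001], [0.999, 0.046, -0.013], [-0.013, -0.001, -1.0]]
ft_force: [-2.1, -17.0, 0.6]
opening: 0.303
finger_force: 24.9
```

Request:
send_rows([
  [-1, [0.0005, 0, -0.01], 0],
  [-1, [0.002, 0, -0.021], 0],
  [-1, [0.004, 0, -0.031], 0],
  [-1, [0.007, 0, -0.041], 0],
  [-1, [0.011, 0, -0.051], 0],
  [-1, [0.016, 0, -0.06], 0],
])

```text
clock: 54.02
position: [543.4, 48.5, 129.8]
tcp_rot: [[-0.048, 0.999, -0.001], [0.999, 0.048, -0.004], [-0.004, -0.001, -1.0]]
ft_force: [-1.1, -4.8, -1.4]
opening: 0.295
finger_force: 24.7
```

Request:
send_rows([
  [-1, [0.007, 0, -0.009], 0],
  [-1, [0.014, 0, -0.018], 0],
  [-1, [0.022, 0, -0.026], 0],
  [-1, [0.03, 0, -0.032], 0],
  [-1, [0.039, 0, -0.037], 0],
  [-1, [0.048, 0, -0.041], 0],
  [-1, [0.057, 0, -0.044], 0],
  [-1, [0.066, 0, -0.046], 0],
  [-1, [0.075, 0, -0.046], 0],
  [-1, [0.08, 0, -0.046], 0],
])

```text
clock: 55.28
position: [539.7, 130.6, 175.0]
tcp_rot: [[-0.049, 0.999, -0.0], [0.999, 0.049, 0.0], [0.0, -0.0, -1.0]]
ft_force: [0.4, -2.6, 1.0]
opening: 0.296
finger_force: 27.3
```

Request:
send_rows([
  [-1, [0.005, 0, 0], 0],
  [-1, [0.01, 0, 0], 0],
  [-1, [0.014, 0, 0], 0],
  [-1, [0.017, 0, 0], 0],
  [-1, [0.017, 0, 0], 0],
  [-1, [0.017, 0, 0], 0],
])

```text
clock: 56.02
position: [538.9, 147.0, 175.2]
tcp_rot: [[-0.048, 0.999, -0.0], [0.999, 0.048, 0.001], [0.001, -0.0, -1.0]]
ft_force: [0.4, -1.2, -0.7]
opening: 0.299
finger_force: 28.0
```

```bash
python3 bar.py yellow;  python3 -c "
from h import *
print(plan([622.3,-13.0,206],6.2))"
```

```text
[538.9 147.  175.2] [ 0.8 -2.3 -0.6]
yellow [360, 194, 7, 3, 20] centroid [532.4 281.9  83.9] 135.0 bottomL/R 125.8 (array([531.9, 293.3,  79.1]), np.float64(146.4))
yellow [360, 194, 7, 3, 20] centroid [532.4 281.9  83.9] 135.0 bottomL/R 125.8 (array([531.9, 293.3,  79.1]), np.float64(146.4))
(array([-163.8,   75.6,  -30.9]), -3.5, 'q6 95')
```

Request:
send_rows([
  [-1, [0, 0, 0], 0],
  [-1, [-0.012, 0, -0.01], 0],
  [-1, [-0.03, 0.01, -0.025], 0],
  [-1, [-0.055, 0.022, -0.031], -0.03],
  [-1, [-0.08, 0.035, -0.031], -0.061],
  [-1, [-0.105, 0.048, -0.031], -0.061],
  [-1, [-0.13, 0.06, -0.031], -0.061],
  [-1, [-0.15, 0.07, -0.031], -0.061],
  [-1, [-0.164, 0.0756, -0.031], -0.061],
  [-1, [-0.164, 0.0756, -0.031], -0.061],
], force=60)

```text
clock: 57.32
position: [622.7, -14.1, 206.2]
tcp_rot: [[-0.107, 0.994, -0.0], [0.994, 0.107, 0.0], [0.0, 0.0, -1.0]]
ft_force: [-0.5, 0.4, -2.8]
opening: 0.288
finger_force: 59.1
```

Request:
send_rows([
  [-1, [0, 0, 0], 0],
  [-1, [0, 0, 0.01], 0],
  [-1, [0, 0, 0.02], 0],
  [-1, [0, 0, 0.03], 0],
  [-1, [0, 0, 0.035], 0],
  [-1, [0, 0, 0.04], 0],
])

```text
clock: 58.08
position: [622.4, -13.3, 165.9]
tcp_rot: [[-0.109, 0.994, -0.0], [0.994, 0.109, 0.0], [0.0, -0.0, -1.0]]
ft_force: [0.7, -0.9, -1.4]
opening: 0.292
finger_force: 59.1
```

```bash
python3 hole.py 622.8 -21.3
```

```text
[622.4 -13.3 165.9] [ 0.7 -0.9 -1.4] (array([ 2. ,  0.1, 15.9]), 0.0, 'q6 76')
208 ........bbbbbbbbbbb............
210 .........bbbbbbbbbb............
212 .........bbbbbbbbbb............
214 ..........bbbbbbbbb............
216 ..........bbbbbbbbbb...........
218 ..........bbbbbbbbbb...........
220 ...........bbbbbbbbb...........
222 ...........bbbbb..BB.WW........
224 .......W..WBBBBBBBBBBWWW.......
226 .......WWWW.BBBBBBBBB.WW.......
228 .......WWWW.BBBBBBBBBBWWW......
230 .......WWWWWBBBBBBBBB.WWWb.....
232 .....BB.WWWWWWWWWWWWWWWWW......
234 BBBBBBBBWWWWWWWWWWWWWWWWWWW.WW.
236 BBBBBBBBWWWWWWWWWWWWWWWWWW.....
```

Request:
send_rows([
  [-1, [-0.001, 0, 0], 0],
  [-1, [-0.001, 0, 0.006], 0],
  [-1, [-0.001, 0, 0.012], 0],
  [-1, [-0.001, 0, 0.018], 0],
  [-1, [-0.001, 0, 0.024], 0],
  [-1, [-0.001, 0, 0.03], 0],
], force=40)

```text
clock: 58.88
position: [622.5, -14.3, 135.8]
tcp_rot: [[-0.109, 0.994, -0.0], [0.994, 0.109, 0.0], [0.0, -0.0, -1.0]]
ft_force: [-0.5, 0.7, -1.3]
opening: 0.29
finger_force: 59.1
```

```bash
python3 hole.py 622.8 -21.3
```

```text
[622.5 -14.3 135.8] [-0.5  0.7 -1.3] (array([  3. ,   0.1, -14.2]), 0.0, 'q6 76')
208 .......BBBBBBBBW.......W.......
210 ........bbbbbbbWW......W.......
212 ........bbbbbbbWW......W.......
214 ........bbbbbbb.W.b............
216 ........bbbbbbbbbb.............
218 .........bbbbbbbbb.............
220 .........bbbbbbbbbb............
222 ..........bbbbbbbbbbWWW........
224 .......W.bbbbbbbbbbWWWWW.......
226 .......WWWbbbbbbbbbbWWWW.......
228 .......WWW.bbbbbbbbbWWWWW......
230 .......WWWWbbbb..BBB.WWWWb.....
232 .....BB.WWWBBBBBBBBBBWWWW......
234 BBBBBBBBWWW.....WWWWWWWWWWW.WW.
236 BBBBBBBBWWWWWWWWWWWWWWWWWW.....
```

Request:
send_rows([
  [-1, [0, 0, 0.006], 0],
  [-1, [0, 0, 0.012], 0],
  [-1, [0, 0, 0.018], 0],
  [-1, [0, 0, 0.023], 0],
  [-1, [0, 0, 0.027], 0],
  [-1, [0, 0, 0.029], 0],
])

```text
clock: 59.68
position: [622.5, -14.3, 107.0]
tcp_rot: [[-0.109, 0.994, -0.0], [0.994, 0.109, 0.0], [0.0, -0.0, -1.0]]
ft_force: [0.0, 0.4, -2.1]
opening: 0.292
finger_force: 59.1
```

Request:
send_rows([
  [-1, [0, 0, 0.002], 0],
  [-1, [0, 0, 0.004], 0],
  [-1, [0, 0, 0.004], 0],
])

```text
clock: 60.05
position: [623.0, -14.1, 105.8]
tcp_rot: [[-0.109, 0.994, 0.002], [0.994, 0.109, -0.0], [-0.0, 0.002, -1.0]]
ft_force: [-5.0, 1.9, 12.2]
opening: 0.291
finger_force: 60.7
```

Request:
send_rows([
  [0, [0, 0, 0], 0],
  [0, [0, 0, 0], 0],
  [0.3, [0, 0, 0], 0],
  [0.3, [0, 0, 0], 0],
  [0.3, [0, 0, -0.03], 0],
  [0.3, [0, 0, -0.08], 0],
  [0.3, [0, 0, -0.13], 0],
  [1, [0.02, 0, -0.16], 0],
  [1, [0.06, 0, -0.16], 0],
  [1, [0.11, 0, -0.16], 0],
])

```text
clock: 61.3
position: [610.9, 95.3, 263.8]
tcp_rot: [[-0.107, 0.994, 0.001], [0.994, 0.107, -0.0], [-0.0, 0.001, -1.0]]
ft_force: [0.4, 0.2, -0.2]
opening: 1.0
finger_force: 0.0
```

Request:
send_rows([
  [1, [0.05, 0, 0], 0],
  [1, [0.1, 0, 0], 0],
  [1, [0.13, -0.01, 0], 0],
  [1, [0.145, -0.01, 0], 0],
])

```text
clock: 61.8
position: [584.1, 239.6, 263.2]
tcp_rot: [[-0.111, 0.994, -0.0], [0.994, 0.111, -0.0], [-0.0, -0.0, -1.0]]
ft_force: [-0.2, 0.6, 0.8]
opening: 1.001
finger_force: 0.0
```

```bash
python3 chk.py; python3 -c "
from h import *
print(plan([577,273.5,189]))
f=grab_frame('scene');t=grab_frame('top')
a=f[130:290,140:410].repeat(2,0).repeat(2,1);b=t[110:270,230:360].repeat(2,0).repeat(2,1);cv2.imwrite('pics/c1.png',np.hstack([a,b]))"
```

```text
clock 61.9 [584.9 239.  263.2]
A top blue 72 [1.4 4.2]
A scene blue 70 [0.5 2.6]
B top yellow 38 [-36.2   0.8]
B top red 63 [2.1 2.5]
B scene red 66 [1.3 1.7]
C top yellow 40 [-36.1   0.2]
D top yellow 71 [2.9 6.4]
D top yellow 29 [-35.7  -6.4]
D scene yellow 69 [-1.8  7. ]
(array([35.1, -4. , 74.2]), 0.0, 'q6 99')
```

View pics/c1.png

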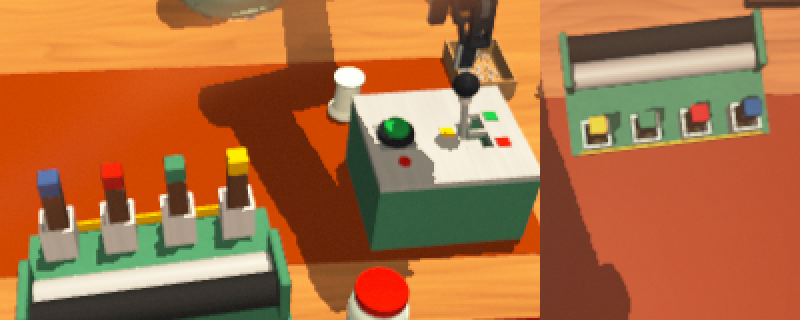

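All four stamps stand coloured end up in their cups: blue (50,185), red (113,177), green (175,170), yellow (237,162). The lever is at Load, and the jar and spool are still standing. I'll grip the knob and take it on to Run.

Request:
send_rows([
  [1, [0.02, -0.004, 0.0], 0],
  [1, [0.035, -0.004, 0.03], 0],
  [1, [0.035, -0.004, 0.06], 0],
  [1, [0.035, -0.004, 0.074], 0],
  [1, [0.035, -0.004, 0.074], 0],
  [-1, [0.035, -0.004, 0.074], 0],
  [-1, [0.035, -0.004, 0.074], 0],
  [-1, [0.035, -0.004, 0.074], 0],
  [-1, [0.035, -0.004, 0.074], 0],
  [-1, [0.035, -0.004, 0.074], 0],
], force=40)

```text
clock: 63.25
position: [577.7, 272.5, 190.4]
tcp_rot: [[-0.109, 0.994, 0.002], [0.994, 0.109, 0.0], [0.0, 0.002, -1.0]]
ft_force: [-0.8, -0.6, 4.9]
opening: 0.372
finger_force: 39.3
```

Request:
send_rows([
  [-1, [0, -0.009, 0], 0],
  [-1, [0, -0.018, 0.001], 0],
  [-1, [0, -0.018, 0.001], 0],
  [-1, [0.015, -0.017, 0], 0],
  [-1, [0.032, -0.016, 0], 0],
  [-1, [0.049, -0.015, 0.001], 0],
  [-1, [0.049, -0.015, 0.001], 0],
  [-1, [0.05, -0.026, 0.003], 0],
  [-1, [0.051, -0.037, 0.005], 0],
  [-1, [0.051, -0.048, 0.007], 0],
])

```text
clock: 64.5
position: [524.5, 318.3, 183.0]
tcp_rot: [[-0.109, 0.994, 0.003], [0.994, 0.109, 0.001], [0.001, 0.003, -1.0]]
ft_force: [0.5, 2.1, 6.8]
opening: 0.374
finger_force: 41.5
```

Request:
send_rows([
  [-1, [0, -0.001, 0], 0],
  [-1, [0, -0.001, 0], 0],
])

```text
clock: 64.75
position: [522.7, 318.0, 182.6]
tcp_rot: [[-0.109, 0.994, -0.0], [0.994, 0.109, 0.001], [0.001, 0.0, -1.0]]
ft_force: [0.5, 0.5, 6.4]
opening: 0.375
finger_force: 41.3
```

Request:
send_rows([
  [1, [0, 0, 0], 0],
  [1, [0, 0, 0], 0],
  [1, [0, 0, 0], 0],
  [1, [0, 0, -0.03], 0],
  [1, [0, 0, -0.07], 0],
  [-1, [-0.04, 0.015, -0.08], 0],
  [-1, [-0.08, 0.03, -0.08], 0],
  [-1, [-0.12, 0.045, -0.07], 0],
  [-1, [-0.129, 0.047, -0.05], 0],
  [-1, [-0.129, 0.047, -0.03], 0],
])

```text
clock: 66.0
position: [583.8, 193.2, 211.4]
tcp_rot: [[-0.107, 0.994, -0.001], [0.994, 0.107, -0.0], [-0.0, -0.001, -1.0]]
ft_force: [-0.0, 0.5, 1.3]
opening: 0.002
finger_force: 0.0
```

```bash
python3 -c "
from h import *
print(monitor.state()['opening'],plan([583.5,194.5,136]))
f=grab_frame('scene');t=grab_frame('top')
a=f[130:290,140:410].repeat(2,0).repeat(2,1);b=t[140:230,120:220].repeat(2,0).repeat(2,1);b=np.vstack([b,np.zeros((140,200,3),np.uint8)]);cv2.imwrite('pics/c2.png',np.hstack([a,b]))"
```

```text
0.0018726370505122044 (array([ 1.3, -0.1, 75.4]), 0.0, 'q6 95')
```

View pics/c2.png

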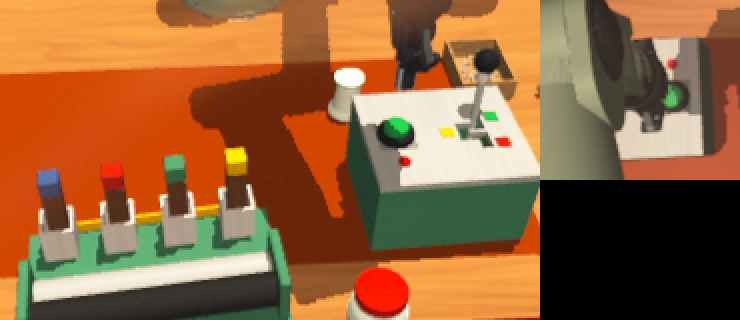

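The lever leans back by the green mark (knob at (487,62)), and the stamps, spool and jar are undisturbed. I'll check the knob position against Run before pressing.

```bash
python3 -c "
from h import *
f=grab_frame('scene')
for b in blobs(f,(0,0,0),(180,255,60),(365,145,400,180),40): print(b)
g=lambda a,b:np.array([577+.9989*175*np.sin(a)*np.cos(b)-.047*175*np.sin(b),297.2+.047*175*np.sin(a)*np.cos(b)+.9989*175*np.sin(b),35+175*np.cos(a)*np.cos(b)])
for a in(-.25,-.3,-.33): print(a,proj('scene',g(a,.14)).round(1))"
```

```text
(111, np.float64(383.2), np.float64(160.0))
-0.25 [384.5 161.2]
-0.3 [383.3 160. ]
-0.33 [382.5 159.4]
```

Lever at -0.30 rad, which is Run. Pressing the button.

Request:
send_rows([
  [-1, [0.001, 0, 0.03], 0],
  [-1, [0.001, 0, 0.05], 0],
  [-1, [0.001, 0, 0.06], 0],
  [-1, [0.001, 0, 0.066], 0],
  [-1, [0.001, 0, 0.07], 0],
  [-1, [0.001, 0, 0.073], 0],
  [-1, [0.001, 0, 0.076], 0],
  [-1, [0.001, 0, 0.078], 0],
  [-1, [0.001, 0, 0.078], 0],
])

```text
clock: 67.28
position: [584.1, 196.0, 140.5]
tcp_rot: [[-0.109, 0.994, 0.005], [0.994, 0.109, 0.001], [0.0, 0.005, -1.0]]
ft_force: [-13.3, -2.2, 34.2]
opening: 0.005
finger_force: 17.3
```

Request:
send_rows([
  [-1, [0, 0, -0.006], 0],
  [-1, [0, 0, -0.006], 0],
  [-1, [0, 0, -0.006], 0],
])

```text
clock: 67.65
position: [584.2, 196.0, 141.0]
tcp_rot: [[-0.109, 0.994, 0.002], [0.994, 0.109, 0.001], [0.001, 0.002, -1.0]]
ft_force: [-0.7, 0.4, 7.5]
opening: 0.001
finger_force: 3.9
```

Request:
send_rows([
  [-1, [0, 0, -0.003], 0],
  [-1, [0, 0, -0.003], 0],
  [-1, [0, 0, -0.003], 0],
])

```text
clock: 68.03
position: [584.1, 195.9, 143.3]
tcp_rot: [[-0.109, 0.994, 0.001], [0.994, 0.109, 0.001], [0.0, 0.001, -1.0]]
ft_force: [2.9, 2.6, 3.3]
opening: -0.001
finger_force: 1.7
```

Request:
send_rows([
  [-1, [0, 0, -0.003], 0],
  [-1, [0, 0, -0.003], 0],
  [-1, [0, 0, -0.003], 0],
])

```text
clock: 68.4
position: [583.3, 195.4, 146.0]
tcp_rot: [[-0.109, 0.994, -0.001], [0.994, 0.109, -0.001], [-0.0, -0.001, -1.0]]
ft_force: [0.9, 1.5, 2.0]
opening: -0.001
finger_force: 1.0
```

The force falls smoothly (7.5 → 3.3 → 2 N) as the finger rises about 5 mm from the hard stop. So it was on the button's own spring, and the button was fully in. Retreating.

Request:
send_rows([
  [-1, [0, 0, -0.02], 0],
  [-1, [0, 0, -0.06], 0],
  [-1, [0, 0, -0.1], 0],
  [-1, [0, 0, -0.12], 0],
  [-1, [0, 0, -0.12], 0],
  [-1, [0, 0, -0.12], 0],
])

```text
clock: 69.15
position: [582.5, 195.4, 264.6]
tcp_rot: [[-0.109, 0.994, -0.003], [0.994, 0.109, -0.001], [-0.0, -0.003, -1.0]]
ft_force: [-0.2, 1.2, -0.5]
opening: 0.003
finger_force: 0.0
```

```bash
python3 chk.py; python3 -c "
from h import *
f=grab_frame('scene');print([b for b in blobs(f,(0,0,0),(180,255,60),(365,145,400,180),40)],monitor.state()['ft_force'].round(1))
print(blobs(f,*HUE['green'],(190,190,240,225)))
ctrl.hand_in()"
```

```text
clock 69.25 [582.5 195.4 264.4]
A top blue 72 [1.4 4.2]
A scene blue 70 [0.5 2.6]
B top yellow 40 [-36.2   1.1]
B top red 61 [2.1 2.5]
B scene red 65 [1.3 1.4]
C top yellow 38 [-36.1   0.2]
D top yellow 72 [3.5 1.3]
D top yellow 29 [-35.7  -6.4]
D scene yellow 73 [-0.4  0. ]
[(111, np.float64(383.2), np.float64(160.0))] [ 0.  -0.2  0.1]
[(116, np.float64(226.9), np.float64(213.9))]
the job is handed in; nothing more can be done
```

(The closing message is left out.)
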